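# Put the charged battery packs away

## Robot

A 7-joint arm with a two-finger parallel gripper is mounted at the origin on a cart in front of the work surface, level with it; the furniture and walls round the work are solid. World frame = base frame: x ahead of the robot, y to its left, z up, the work surface at z = 0. Lengths are in m, angles in rad, forces in N, time in s.
With the tool pointing down it reaches from about 0.425 to 0.875 m from the base axis. Payload 4.7 kg.
Tool frame: the origin (TCP) lies on the mounting face of the last link; the fingertips stand 182 mm ahead of it and the grasp point (between the pads) lies 164 mm ahead of it (ctrl.finger_overhang is the distance from the TCP to the fingertips, in m); z points along the fingers, y is the line along which they close (so a half turn about z gives the same grasp; the last joint's range is limited). The gripper opens to 87 mm and grips with 3 to 60 N. Pads are 19 mm wide; open, the fingers measure 117 mm over their backs; the gripper's body (75 mm by 190 mm) begins 51 mm behind the grasp point.
Start: joints at [1.316, 0.321, -0.07, 1.45, 0.023, 1.371, -0.057], TCP at [0.173, -0.627, 0.405] pointing down, gripper open.
Joint ranges: [-2.86, 2.86], [-0.3, 2.09], [-1.38, 1.24], [0.06, 2.45], [-1.56, 4.7], [0.09, 2.05], [-2.69, 2.69]. Speed limits (rad/s): [2.57, 2.57, 3.14, 3.14, 3.14, 3.14, 3.14].

## Interface

Orientations are given as a rotation vector (axis times angle).
In Python, from bench import ctrl gives the robot as it stands.
- The arm moves only by the shell command python3 -m jog 'ROWS' [FORCE]. ROWS is a JSON object of lists of equal length, an entry for each row: "translation": the shift along the tool's x, y, z as a fraction of full scale, a list of three; "yaw": the turn about the tool's z as a fraction of full scale; "jaw": the closure, from 0 (fully open) to 1 (shut). In form: {"translation": [[dx, dy, dz], ...], "yaw": [yaw, ...], "jaw": [jaw, ...]}. A call has 1 to 8 rows; each row is the pose to reach, as a shift and turn from the pose commanded when the call began, along the tool's axes at that moment, turning the shorter way round; what a row does not reach only later rows make up. Full scale, the value 1, is 0.2 m for a shift and 180 degrees for a turn. A row lasts 1/8 s, in which the tool goes at most 62.5 mm and 10.7 degrees, less where a joint would pass 70% of its speed; a pose out of reach is approached as far as the arm can. A call with a number of a shift or a turn outside -1 to 1 is refused whole. A call with a gripper value outside its range is refused whole. The fingers move at their own pace and stop on an object; FORCE is the grip in N (left out, the last holds). Time passes only in rows, so rows that repeat a pose let the fingers close. It gives the time, the measured TCP pose, the force, the opening and the grip force at its end, in the units of the state.
- ctrl.get_state(): the state, without advancing time (a new reading comes with each control period).
- ctrl.get_image(name): name is "side" or "top" or "wrist"; returns a dict with "pixels" (384x512x3 uint8, blue, green, red), "fx", "fy", "cx", "cy" (pixels), "R" (3x3) and "t" (3): a world point X has camera coordinates R X + t; the wrist camera has in their place "mount" (4x4, takes a point from camera to tool coordinates, whose origin is the TCP and whose axes are the flange's). Camera axes: x right, y down, z forward; pixel columns grow to the right and rows downward; lengths in m; the calibration is good to about 2 mm. The wrist camera is an equidistant fisheye: a pixel r from the principal point sees the ray r / f radians off the axis. A picture is of the moment at which its call begins: read the wrist's pose just before it. There is no depth.
- ctrl.close_job(): hands the job in; it is judged then, once.
Trained networks look in a picture, given as the dict that the camera call returned (one of the last four; its "shot" number tells which), for a name from the list of things; names that differ only in an ending like _2 or _b are one class to them, and where a whole thing is asked for, a point or a joint stands for the part that bears it (a point fixed in the world has none). Each returns a list of dicts, best first, with "p" (0 to 1); they miss things now and then, are a little off and sometimes report something else, mostly with a low value. They report only what shows in the picture. A call takes as long as a camera call. They do not tell look-alikes from the thing itself.
- ctrl.silhouettes(label, picture): "region" (384x512 bool, what is visible of it) and "at" ([column, row] in pixels, amid what is visible of it).
The state is a dict: "time": time; "joint_positions": joint angles; "qd": joint speeds; "joint_torque": joint torques, N m; "position": TCP position; "tool_rot": TCP orientation; "ft_force": force on the tool from outside, world axes, zero at the start; "torque": the same for the moment, N m; "grip_width": opening from 0.0 (shut) to 1.0 (fully open); "grip_force": force on a finger pad.
Only numpy, scipy, OpenCV 4.12 (cv2) and the standard library are available. Lean on these libraries where they do the work, as an engineer would, in place of code of your own. Each camera call takes 0.05 s, during which the arm holds its last target. There are 200 camera calls.

## Task

The battery packs for the cordless kitchen tools are charged. Switch the charging dock off at its rocker first, then pull every pack out of the dock and, together with the one that stands loose on the worktop, seat each pack upright, flat and square in a pocket of its own size in the wooden unit's drawer. Finish with the drawer fully shut, and do not knock over or push away the salt shaker or the coffee capsules.

Things in the scene. Friction and masses are not known exactly. Their poses are not given: they have to be found in the camera images.
- large_a_mid (a point): A large battery pack: upright white block, grey ribs and top, 48 mm long (y) x 30 mm thick (x) x 58 mm high (z), about 110 g. Point at its centre, 29 mm above its flat foot; z up; weight low in the foot. May be absent. Starts plugged 14 mm deep in the dock, 44 mm standing clear, held by sprung noses in a groove across its ends; comes straight up against 5 to 15 N, free after 14 mm.
- large_b_mid (a point): A large battery pack: upright white block, grey ribs and top, 48 mm long (y) x 30 mm thick (x) x 58 mm high (z), about 110 g. Point at its centre, 29 mm above its flat foot; z up; weight low in the foot. May be absent. Starts plugged 14 mm deep in the dock, 44 mm standing clear, held by sprung noses in a groove across its ends; comes straight up against 5 to 15 N, free after 14 mm.
- small_a_mid (a point): A small battery pack: upright white block, grey ribs and top, 36 mm long (y) x 26 mm thick (x) x 58 mm high (z), about 80 g. Point at its centre, 29 mm above its flat foot; z up; weight low in the foot. May be absent. Starts plugged 14 mm deep in the dock, 44 mm standing clear, held by sprung noses in a groove across its ends; comes straight up against 5 to 15 N, free after 14 mm.
- small_b_mid (a point): A small battery pack: upright white block, grey ribs and top, 36 mm long (y) x 26 mm thick (x) x 58 mm high (z), about 80 g. Point at its centre, 29 mm above its flat foot; z up; weight low in the foot. Stands loose on the worktop in front of the dock. A half turn about z makes no difference.
- pocket_large_0 (a point): Pocket for a large pack in the drawer's cork insert, 52 x 34 mm (y x x), 20 mm deep; point at the centre of its floor, y along its length, z up; moves with the drawer. A seated pack has its centre 29 mm above this point. The pockets lie in a row across the drawer, 59 mm behind its front. Large packs do not fit small pockets; small packs do not belong in large ones.
- pocket_large_1 (a point): Pocket for a large pack in the drawer's cork insert, 52 x 34 mm (y x x), 20 mm deep; point at the centre of its floor, y along its length, z up; moves with the drawer. A seated pack has its centre 29 mm above this point. The pockets lie in a row across the drawer, 59 mm behind its front. Large packs do not fit small pockets; small packs do not belong in large ones.
- pocket_small_0 (a point): Pocket for a small pack in the drawer's cork insert, 40 x 30 mm (y x x), 20 mm deep; point at the centre of its floor, y along its length, z up; moves with the drawer. A seated pack has its centre 29 mm above this point. The pockets lie in a row across the drawer, 59 mm behind its front. Large packs do not fit small pockets; small packs do not belong in large ones.
- pocket_small_1 (a point): Pocket for a small pack in the drawer's cork insert, 40 x 30 mm (y x x), 20 mm deep; point at the centre of its floor, y along its length, z up; moves with the drawer. A seated pack has its centre 29 mm above this point. The pockets lie in a row across the drawer, 59 mm behind its front. Large packs do not fit small pockets; small packs do not belong in large ones.
- drawer (a joint): Opening of the wooden unit's drawer in m: 0 fully shut, 0.110 fully open (the end of its travel). Slides toward the unit's own -x (the robot's side) with 1.5 to 3 N of friction and stays where it is left.
- drawer_knob (a point): Steel knob in the middle of the drawer front: a 14 mm round stem along the drawer's x, 40 mm long with a 19 mm flare at its free end. Point on its axis, 20 mm out from the front, 52 mm above the worktop; -x is the way the drawer opens, z up. The front's top edge is 75 mm above the worktop.
- paddle (a joint): Angle of the dock's rocker switch in rad: 0 to 0.05 on (the robot's end stands up), 0.32 fully off. It stays where it is left; pressing the raised end takes about 2 to 4 N.
- paddle_press (a point): Point to press on the raised (robot-side) end of the white rocker, 52 x 26 mm, on the dock's top; the point lies on its upper face 18 mm from the pivot. Press down: it goes down about 6 mm to fully off. x of this frame points along the rocker from this end toward the pivot (tilted at most 0.16 rad), y across it.
- dock: The grey charging dock, fixed, 84 mm (x) x 236 mm (y) x 34 mm high; origin at the centre of its underside. Its wells are in a row along y at y = +28 (large), -34 (large) and -88 mm (small); the rocker is at y = +88 mm. A pack in a well has its axes parallel to the dock's.
- unit: The wooden housing with the drawer, fixed; 130 mm deep (x), 256 mm wide, 90 mm high; origin on the worktop under the middle of its front plane (that of the shut drawer front), the housing on its +x side; the drawer comes out to -x. Two coffee capsules stand on its roof.
- salt_shaker: Salt shaker, 44 mm across, 90 mm high, loose, behind the dock; a bystander, origin at its foot.
- coffee_capsule: Coffee capsule, 37 mm across, 28 mm high, loose on the roof of the unit; a bystander.
- coffee_capsule_b: As coffee_capsule, the second one.
Not all that is in view belongs to the job. Leave any red look-alike of the part that bears small_b_mid alone.

How it is judged:
On the way, in this order (a step that is already met when the one before it is completed fails the run):
1. the dock is switched off (value of joint paddle above 0.26 rad), for 0.2 s.
2. every pack sits in a pocket of its size (((horizontal distance between large_a_mid and pocket_large_0 below 0.006 m and z of large_a_mid in the frame of pocket_large_0 between 0.026 and 0.0325 m and angle between the y axis of large_a_mid and the y axis of pocket_large_0, either way round below 0.14 rad and angle between large_a_mid's own z axis and vertical below 0.06 rad) or (horizontal distance between large_a_mid and pocket_large_1 below 0.006 m and z of large_a_mid in the frame of pocket_large_1 between 0.026 and 0.0325 m and angle between the y axis of large_a_mid and the y axis of pocket_large_1, either way round below 0.14 rad and angle between large_a_mid's own z axis and vertical below 0.06 rad)) and ((horizontal distance between large_b_mid and pocket_large_0 below 0.006 m and z of large_b_mid in the frame of pocket_large_0 between 0.026 and 0.0325 m and angle between the y axis of large_b_mid and the y axis of pocket_large_0, either way round below 0.14 rad and angle between large_b_mid's own z axis and vertical below 0.06 rad) or (horizontal distance between large_b_mid and pocket_large_1 below 0.006 m and z of large_b_mid in the frame of pocket_large_1 between 0.026 and 0.0325 m and angle between the y axis of large_b_mid and the y axis of pocket_large_1, either way round below 0.14 rad and angle between large_b_mid's own z axis and vertical below 0.06 rad)) and ((horizontal distance between small_a_mid and pocket_small_0 below 0.006 m and z of small_a_mid in the frame of pocket_small_0 between 0.026 and 0.0325 m and angle between the y axis of small_a_mid and the y axis of pocket_small_0, either way round below 0.14 rad and angle between small_a_mid's own z axis and vertical below 0.06 rad) or (horizontal distance between small_a_mid and pocket_small_1 below 0.006 m and z of small_a_mid in the frame of pocket_small_1 between 0.026 and 0.0325 m and angle between the y axis of small_a_mid and the y axis of pocket_small_1, either way round below 0.14 rad and angle between small_a_mid's own z axis and vertical below 0.06 rad)) and ((horizontal distance between small_b_mid and pocket_small_0 below 0.006 m and z of small_b_mid in the frame of pocket_small_0 between 0.026 and 0.0325 m and angle between the y axis of small_b_mid and the y axis of pocket_small_0, either way round below 0.14 rad and angle between small_b_mid's own z axis and vertical below 0.06 rad) or (horizontal distance between small_b_mid and pocket_small_1 below 0.006 m and z of small_b_mid in the frame of pocket_small_1 between 0.026 and 0.0325 m and angle between the y axis of small_b_mid and the y axis of pocket_small_1, either way round below 0.14 rad and angle between small_b_mid's own z axis and vertical below 0.06 rad))), for 0.2 s.
3. the drawer is shut (value of joint drawer below 0.006 m), for 0.2 s.
At the end, for the whole second after the job is handed in: The rocker is off (over 0.26 rad), the drawer is within 6 mm of shut, and every pack present rests in a pocket of its own size: centre within 6 mm of the pocket's in plan and 26 to 32.5 mm above its floor, tilted less than 0.06 rad and square within 0.14 rad (all of step 2 and value of joint paddle above 0.26 rad and value of joint drawer below 0.006 m and linear speed of each of large_a, large_b, small_a, small_b below 0.02 m/s); the robot touches nothing.
It fails at once if a pack is pulled out of the dock before the dock is switched off (value of joint paddle below 0.2 rad and distance of any of large_a_mid, large_b_mid, small_a_mid from where it was at the start of the episode above 0.02 m).
It fails at once if the salt shaker or a capsule is knocked over or pushed more than 5 cm (distance of any of salt_shaker, coffee_capsule, coffee_capsule_b from where it was at the start of the episode above 0.05 m or angle between any of salt_shaker, coffee_capsule, coffee_capsule_b's own z axis and vertical above 0.7 rad).
Of large_a, large_b, small_a only 2 to 3 are there at a start; the rules pass over those that are not, and their reading is None.
At some moment in a run one of small_b may be knocked a few centimetres aside while the robot is not near it.
Once in a run the grip may slacken for a moment while it holds something.
It also fails if it takes over 208 s, if anything falls off the work surface, if the arm or the gripper's body presses on something with over 40 N, if the wrist force passes 120 N, or if a joint passes its speed limit or range.

## Working session

There is one attempt and no reset: what is moved stays moved. The work goes in short steps, Python scripts to look and compute and a shell command to move; the robot and the scene stay as the last step left them, time stands still between calls to the robot, and variables do not carry over. Pictures are saved under pics/ and viewed, at most 14 in all, crops included, and the job is handed in when it is done.

```bash
ls; mkdir -p pics; cat > h.py <<'E'
from bench import ctrl
import numpy as np, cv2
from scipy.spatial.transform import Rotation as Rn
def pix_ray(im,uv,st=None):
    u,v=uv
    x=(u-im["cx"])/im["fx"]; y=(v-im["cy"])/im["fy"]
    if "mount" in im:
        r=np.hypot(x,y); d=np.array([np.sin(r)*x/max(r,1e-9),np.sin(r)*y/max(r,1e-9),np.cos(r)])
        M=np.array(im["mount"]); Rw=Rn.from_rotvec(st["tool_rot"]).as_matrix()
        return Rw@M[:3,3]+np.array(st["position"]), Rw@M[:3,:3]@d
    R=np.array(im["R"]);t=np.array(im["t"]).ravel()
    return -R.T@t, R.T@np.array([x,y,1.])
def on_z(im,uv,z,st=None):
    o,d=pix_ray(im,uv,st); return o+d*(z-o[2])/d[2]
def proj(im,X,st=None):
    X=np.asarray(X,float)
    if "mount" in im:
        M=np.array(im["mount"]); Rw=Rn.from_rotvec(st["tool_rot"]).as_matrix()
        p=M[:3,:3].T@(Rw.T@(X-np.array(st["position"]))-M[:3,3])
        a=np.arctan2(np.hypot(p[0],p[1]),p[2]); n=np.hypot(p[0],p[1])+1e-12
        return np.array([im["cx"]+im["fx"]*a*p[0]/n, im["cy"]+im["fy"]*a*p[1]/n])
    p=np.array(im["R"])@X+np.array(im["t"]).ravel()
    return np.array([im["cx"]+im["fx"]*p[0]/p[2], im["cy"]+im["fy"]*p[1]/p[2]])
def tri(rays):
    A=0;b=0
    for o,d in rays:
        d=d/np.linalg.norm(d);P=np.eye(3)-np.outer(d,d);A=A+P;b=b+P@o
    return np.linalg.solve(A,b)
E
python3 - <<'E'
from h import *
s=ctrl.get_state(); print({k:np.round(v,3) for k,v in s.items()}, ctrl.finger_overhang)
ims={}
for n in ("top","side","wrist"):
    im=ctrl.get_image(n); cv2.imwrite(f"pics/{n}0.png",im["pixels"]); ims[n]=im
    print(n,{k:np.round(im[k],3).tolist() for k in im if k not in("pixels",)})
for n in ("top","side"):
    for l in ("large_a_mid","small_b_mid","drawer_knob","paddle_press","dock","unit","salt_shaker","coffee_capsule"):
        for d in ctrl.silhouettes(l,ims[n])[:4]:
            print(n,l,round(d["p"],2),np.round(d["at"]),d["region"].sum())
E
```

```text
pics
{'time': np.float64(0.0), 'joint_positions': array([ 1.316,  0.322, -0.07 ,  1.452,  0.023,  1.371, -0.057]), 'qd': array([-0.   , -0.001, -0.001,  0.   ,  0.   , -0.002,  0.001]), 'joint_torque': array([ 1.0000e-03, -4.9128e+01, -4.0300e-01, -3.1253e+01, -6.4000e-02,
        4.4000e-02,  0.0000e+00]), 'position': array([ 0.173, -0.626,  0.404]), 'tool_rot': array([-3.111e+00, -4.210e-01,  1.000e-03]), 'ft_force': array([-0.468, -0.417,  0.101]), 'torque': array([-0.058,  0.045, -0.027]), 'grip_force': np.float64(0.0), 'grip_width': np.float64(0.999)} 0.1822
top {'fx': 423.811, 'fy': 423.811, 'cx': 250.446, 'cy': 186.275, 'R': [[0.102, -0.995, 0.0], [-0.97, -0.099, -0.224], [0.223, 0.023, -0.975]], 't': [0.018, 0.609, 0.893], 'shot': 1}
side {'fx': 496.386, 'fy': 496.386, 'cx': 253.927, 'cy': 195.539, 'R': [[0.996, -0.086, 0.018], [-0.04, -0.633, -0.773], [0.078, 0.77, -0.634]], 't': [-0.569, 0.137, 1.091], 'shot': 2}
wrist {'fx': 297.319, 'fy': 297.319, 'cx': 255.671, 'cy': 190.175, 'mount': [[-0.0, -0.955, -0.297, 0.083], [1.0, -0.0, 0.0, -0.001], [-0.0, -0.297, 0.955, 0.02], 
[... 414 characters left out ...]
 152.] 363
top salt_shaker 0.29 [316. 158.] 200
top salt_shaker 0.16 [158. 189.] 257
top coffee_capsule 0.67 [316. 156.] 198
top coffee_capsule 0.48 [381. 158.] 218
side large_a_mid 0.79 [252. 162.] 210
side small_b_mid 0.91 [210. 226.] 398
side small_b_mid 0.7 [297. 280.] 10303
side small_b_mid 0.61 [214. 171.] 302
side small_b_mid 0.57 [203. 198.] 292
side drawer_knob 0.76 [267. 285.] 2743
side paddle_press 0.47 [244. 152.] 28
side dock 0.56 [248. 194.] 1595
side unit 0.92 [298. 280.] 10507
side salt_shaker 0.94 [297. 179.] 465
side coffee_capsule 0.84 [333. 285.] 301
side coffee_capsule 0.77 [307. 231.] 232
side coffee_capsule 0.36 [269. 280.] 2754
side coffee_capsule 0.26 [253. 159.] 191
```

```bash
python3 - <<'E'
import cv2
a=cv2.imread("pics/top0.png")[110:300,90:450]; b=cv2.imread("pics/side0.png")[130:350,150:430]
cv2.imwrite("pics/t1.png",cv2.resize(a,(780,412),interpolation=2)); cv2.imwrite("pics/s1.png",cv2.resize(b,(760,597),interpolation=2))
E
```

```text
(no output)
```

View pics/t1.png

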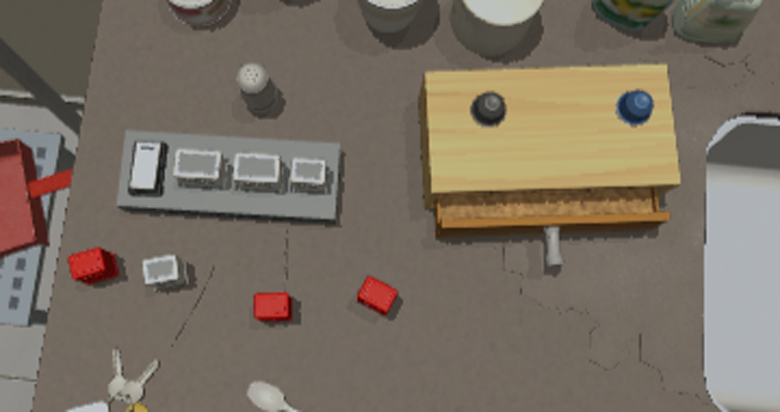

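View pics/s1.png

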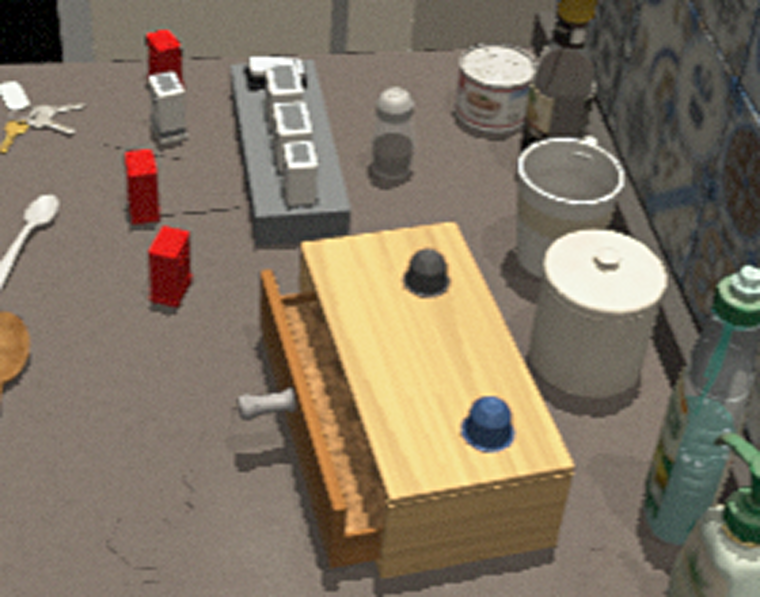

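The top crop shows the dock on the left with its rocker at (146,167), two large packs at (197,165) and (257,168), and a small pack at (309,172). The drawer is ajar and its knob is at (553,250). There are four candidates for small_b: red blocks at (92,265), (272,306) and (378,295), and one white and grey block at (162,270). The white one fits the description. In the side crop it stands at (168,105).

```bash
python3 - <<'E'
from h import *
s=ctrl.get_state()
T=ctrl.get_image("top");S=ctrl.get_image("side")
tc=lambda p:(90+p[0]*360/780,110+p[1]*190/412)
sc=lambda p:(150+p[0]*280/760,130+p[1]*220/597)
def both(n,a,b,z=None):
    r=[pix_ray(T,tc(a)),pix_ray(S,sc(b))]
    print(n,np.round(tri(r),4), *( [np.round(on_z(T,tc(a),z)[:2],4),np.round(on_z(S,sc(b),z)[:2],4)] if z else []))
both("LA",(198,165),(285,78),.078)
both("LB",(257,168),(293,117),.078)
both("SA",(309,172),(299,155),.078)
both("SB",(161,270),(166,84),.058)
both("rock",(146,165),(276,72),.04)
both("knobend",(555,262),(244,405),.052)
both("knobroot",(553,230),(292,402),.052)
both("capk",(489,104),(429,260),.118)
both("capb",(637,103),(490,410),.118)
both("unitFL",(427,192),(390,500),.09)
both("salt",(253,75),(396,98),.09)
for n,p,z in [("dTL",(125,130),.034),("dTR",(341,143),.034),("dBR",(336,208),.034),("dBL",(118,207),.034),("uBL",(432,192),.09),("uBR",(680,186),.09),("uTL",(424,73),.09),("uTR",(668,66),.09),("dfL",(443,227),.075),("dfR",(668,217),.075)]: print(n,np.round(on_z(T,tc(p),z),4))
for n,p,z in [("uBL",(302,240),.09),("uBR",(387,498),.09),("uTL",(455,224),.09),("uTR",(574,467),.09),("dfL",(264,273),.075),("dfR",(332,508),.075)]: print("S",n,np.round(on_z(S,sc(p),z),4))
E
```

```text
LA [0.5897 0.2343 0.075 ] [0.5862 0.2335] [0.5921 0.2311]
LB [0.5922 0.1728 0.0751] [0.5893 0.1722] [0.594  0.1697]
SA [0.593  0.1185 0.0742] [0.5905 0.1181] [0.5941 0.1142]
SB [0.4785 0.261  0.0544] [0.4764 0.26  ] [0.4804 0.2563]
rock [0.5892 0.2969 0.0391] [0.5886 0.2966] [0.5895 0.2958]
knobend [ 0.5281 -0.1455  0.0526] [ 0.5268 -0.1457] [ 0.5295 -0.1447]
knobroot [ 0.563  -0.1424  0.0493] [ 0.5602 -0.1419] [ 0.5649 -0.1443]
capk [ 0.6751 -0.0586  0.1076] [ 0.67   -0.0573] [ 0.674  -0.0691]
capb [ 0.6915 -0.2091  0.1069] [ 0.6862 -0.2057] [ 0.6898 -0.218 ]
unitFL [ 0.661  -0.026  -0.2333] [ 0.5794 -0.0044] [ 0.6171 -0.2652]
salt [0.6896 0.1886 0.0808] [0.6853 0.1872] [0.6883 0.1767]
dTL [0.6264 0.3269 0.034 ]
dTR [0.6358 0.0898 0.034 ]
dBR [0.5636 0.0877 0.034 ]
dBL [0.5409 0.3211 0.034 ]
uBL [ 0.5799 -0.0095  0.09  ]
uBR [ 0.6118 -0.2603  0.09  ]
uTL [0.7057 0.0092 0.09  ]
uTR [ 0.7394 -0.2451  0.09  ]
dfL [ 0.5478 -0.0247  0.075 ]
dfR [ 0.5816 -0.254   0.075 ]
S uBL [ 0.5844 -0.0095  0.09  ]
S uBR [ 0.6153 -0.2635  0.09  ]
S uTL [0.7099 0.0017 0.09  ]
S uTR [ 0.7441 -0.2473  0.09  ]
S dfL [ 0.5527 -0.0297  0.075 ]
S dfR [ 0.5805 -0.2577  0.075 ]
```

```bash
cat >> h.py <<'E'
def pose():
    s=ctrl.get_state(); R=Rn.from_rotvec(s["tool_rot"]).as_matrix()
    return np.array(s["position"]),R,np.degrees(np.arctan2(R[1,0],R[0,0])),s
def plan(*wps):
    """waypoints (x,y,zgrasp,yawdeg of tool x); prints fractions from previous"""
    p,R,yaw,s=pose(); g=p+R[:,2]*.164
    print("t",round(s["time"],1),"grasp",np.round(g,4),"yaw",round(yaw,2),"tilt",np.round(R[:2,2],3),"F",np.round(s["ft_force"],1),"w",round(s["grip_width"],3),"gf",round(float(s["grip_force"]),1),"q7",round(s["joint_positions"][6],2))
    for w in wps:
        a=np.radians(yaw); ex=np.array([np.cos(a),np.sin(a),0]);ey=np.array([ex[1],-ex[0],0]);ez=np.array([0,0,-1.])
        d=np.array(w[:3])-g
        print(w,"->",np.round([d@ex/.2,d@ey/.2,d@ez/.2],4),"yaw",round(((yaw-w[3]+180)%360-180)/180,4)); g=np.array(w[:3]);yaw=w[3]
E
python3 -c "
from h import *
plan((.36,-.49,.24,50),(.5,-.3,.24,91.6),(.54,-.1,.24,91.6),(.56,.1,.24,91.6),(.50,.27,.24,91.6))"
```

```text
t 1.1 grasp [ 0.1726 -0.6267  0.2408] yaw 15.4 tilt [-0. -0.] F [ 0.3 -0.9 -0.1] w 1.002 gf 0.0 q7 -0.06
(0.36, -0.49, 0.24, 50) -> [ 1.085  -0.4101  0.0039] yaw -0.1922
(0.5, -0.3, 0.24, 91.6) -> [ 1.1777 -0.0744  0.    ] yaw -0.2311
(0.54, -0.1, 0.24, 91.6) -> [0.994  0.2278 0.    ] yaw 0.0
(0.56, 0.1, 0.24, 91.6) -> [0.9968 0.1279 0.    ] yaw 0.0
(0.5, 0.27, 0.24, 91.6) -> [ 0.858  -0.2761  0.    ] yaw 0.0
```

```bash

python3 -m jog '{"translation":[[0.3,-0.12,0],[0.6,-0.25,0],[0.9,-0.35,0],[1,-0.38,0],[1,-0.38,0]],"yaw":[-0.05,-0.1,-0.15,-0.19,-0.19],"jaw":[1,1,1,1,1]}' 20
python3 -m jog '{"translation":[[0.3,-0.02,0],[0.6,-0.04,0],[0.9,-0.06,0],[1,-0.07,0],[1,-0.07,0],[1,-0.07,0]],"yaw":[-0.05,-0.1,-0.15,-0.2,-0.231,-0.231],"jaw":[1,1,1,1,1,1]}'
python3 -c "
from h import *
plan((.52,-.13,.24,91.6),(.54,.05,.24,91.6),(.50,.24,.24,91.6))"
```

```text
time: 1.68
position: [0.3478, -0.4983, 0.405]
tool_rot: [2.848, 1.325, 0.002]
ft_force: [-1.1, 0.0, 0.1]
grip_width: 0.516
grip_force: 0.0
time: 2.42
position: [0.463, -0.3406, 0.4047]
tool_rot: [2.204, 2.238, -0.002]
ft_force: [0.3, -0.1, -0.4]
grip_width: 0.004
grip_force: 0.0
t 2.4 grasp [ 0.4629 -0.3408  0.2407] yaw 90.88 tilt [-0.001 -0.001] F [ 0.3 -0.1 -0.4] w 0.004 gf 0.0 q7 0.54
(0.52, -0.13, 0.24, 91.6) -> [1.0494 0.3015 0.0035] yaw -0.004
(0.54, 0.05, 0.24, 91.6) -> [0.8969 0.1251 0.    ] yaw 0.0
(0.5, 0.24, 0.24, 91.6) -> [ 0.9552 -0.1734  0.    ] yaw 0.0
```

```bash

python3 -m jog '{"translation":[[0.3,0.08,0],[0.6,0.16,0],[0.9,0.25,0],[1,0.27,0],[1,0.27,0]],"yaw":[0,-0.004,-0.004,-0.004,-0.004],"jaw":[1,1,1,1,1]}' 20
python3 -m jog '{"translation":[[0.3,0.08,0],[0.6,0.16,0],[0.9,0.25,0],[1,0.25,0],[1,0.25,0]],"yaw":[0,0,0,0,0],"jaw":[1,1,1,1,1]}'
python3 -m jog '{"translation":[[0.3,-0.05,0],[0.6,-0.1,0],[0.75,-0.2,0],[0.75,-0.2,0],[0.75,-0.2,0]],"yaw":[0,0,0,0,0],"jaw":[1,1,1,1,1]}'
python3 - <<'E'
from h import *
plan((.571,.295,.10,91.6))
s=ctrl.get_state();im=ctrl.get_image("wrist"); cv2.imwrite("pics/w1.png",im["pixels"])
print([np.round(proj(im,X,s),0).tolist() for X in [(.59,.2343,.078),(.592,.1728,.078),(.571,.295,.042),(.4785,.261,.058)]])
for l in ("large_a_mid","small_b_mid","paddle_press"):
    for d in ctrl.silhouettes(l,im)[:4]: print(l,round(d["p"],2),np.round(d["at"]),np.round(on_z(im,d["at"],.078 if l[0]=='l' else .058 if l[0]=='s' else .04,s),4))
E
```

```text
time: 3.05
position: [0.5141, -0.1374, 0.405]
tool_rot: [2.185, 2.257, -0.0]
ft_force: [-0.4, -1.2, -0.4]
grip_width: 0.002
grip_force: 0.0
time: 3.68
position: [0.5578, 0.0628, 0.4045]
tool_rot: [-2.186, -2.256, 0.001]
ft_force: [0.5, -0.9, -0.1]
grip_width: 0.005
grip_force: 0.0
time: 4.3
position: [0.514, 0.2088, 0.4045]
tool_rot: [2.189, 2.251, -0.002]
ft_force: [0.3, 0.0, 0.0]
grip_width: 0.006
grip_force: 0.0
t 4.3 grasp [0.5141 0.2085 0.2405] yaw 91.58 tilt [ 0.    -0.002] F [0.3 0.  0. ] w 0.006 gf 0.0 q7 -0.53
(0.571, 0.295, 0.1, 91.6) -> [0.4247 0.2963 0.7023] yaw -0.0001
[[327.0, 158.0], [323.0, 211.0], [307.0, 99.0], [224.0, 127.0]]
large_a_mid 0.65 [321. 152.] [0.583 0.24  0.078]
small_b_mid 0.97 [208. 216.] [0.4595 0.155  0.058 ]
small_b_mid 0.81 [224. 123.] [0.4788 0.2653 0.058 ]
small_b_mid 0.64 [224.  60.] [0.4776 0.3357 0.058 ]
paddle_press 0.57 [320.  98.] [0.5867 0.2976 0.04  ]
```

View pics/w1.png

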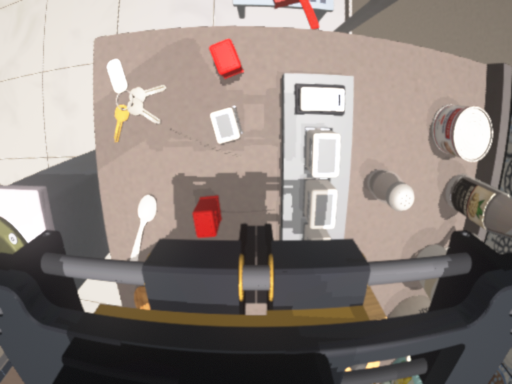

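The wrist view shows the rocker at (322,98), its raised end to the left, and the large packs' tops at (324,155) and (323,208). The white loose pack is at (224,124), with red look-alikes at (226,58) and (207,215). I press next.

```bash

python3 -m jog '{"translation":[[0.2,0.1,0.2],[0.43,0.22,0.5],[0.43,0.22,0.7],[0.43,0.22,0.82],[0.43,0.22,0.82],[0.43,0.22,0.82]],"yaw":[0,0,0,0,0,0],"jaw":[1,1,1,1,1,1]}' 20
python3 -c "
from h import *
plan((.556,.296,.074,91.6),(.556,.296,.055,91.6))"
```

```text
time: 5.25
position: [0.5544, 0.2994, 0.242]
tool_rot: [2.185, 2.256, 0.003]
ft_force: [-0.1, 0.2, -0.3]
grip_width: 0.007
grip_force: 0.0
t 5.2 grasp [0.5547 0.2996 0.078 ] yaw 91.83 tilt [0.002 0.001] F [-0.1  0.2 -0.3] w 0.007 gf 0.0 q7 -0.8
(0.556, 0.296, 0.074, 91.6) -> [-0.018   0.0061  0.0199] yaw 0.0013
(0.556, 0.296, 0.055, 91.6) -> [0.    0.    0.095] yaw 0.0
```

```bash

python3 -m jog '{"translation":[[-0.015,0.006,0.02],[-0.015,0.006,0.04],[-0.015,0.006,0.06],[-0.015,0.006,0.07],[-0.015,0.006,0.08],[-0.015,0.006,0.09],[-0.015,0.006,0.1]],"yaw":[0,0,0,0,0,0,0],"jaw":[1,1,1,1,1,1,1]}'
python3 -m jog '{"translation":[[0,0,0.005],[0,0,0.01],[0,0,0.015],[0,0,0.02],[0,0,0.02]],"yaw":[0,0,0,0,0],"jaw":[1,1,1,1,1]}'
```

```text
time: 6.12
position: [0.5546, 0.2977, 0.2288]
tool_rot: [2.182, 2.255, -0.003]
ft_force: [-19.8, -13.1, 54.7]
grip_width: 0.001
grip_force: 28.9
time: 6.75
position: [0.5544, 0.2981, 0.2283]
tool_rot: [2.18, 2.253, -0.004]
ft_force: [-24.0, -17.2, 67.3]
grip_width: 0.009
grip_force: 35.6
```

```bash

python3 -m jog '{"translation":[[0,0,-0.05],[0,0,-0.1],[0,-0.2,-0.25],[0,-0.4,-0.25],[0,-0.4,-0.25]],"yaw":[0,0,0,0,0],"jaw":[1,1,1,1,1]}'
python3 - <<'E'
from h import *
plan()
s=ctrl.get_state();im=ctrl.get_image("wrist");S=ctrl.get_image("side");o=cv2.imread("pics/side0.png")
a=im["pixels"][60:260,230:430]
c=lambda p:cv2.resize(p[135:185,220:290],(390,280),interpolation=2)
cv2.imwrite("pics/w2.png",np.hstack([cv2.resize(a,(400,400)),cv2.copyMakeBorder(np.vstack([c(o),c(S["pixels"])]),0,0,0,0,0)[:560][:400]] ) if 0 else np.hstack([cv2.resize(a,(400,560)),np.vstack([c(o),c(S["pixels"])])]))
E
```

```text
time: 7.38
position: [0.4722, 0.2947, 0.2663]
tool_rot: [2.18, 2.261, -0.003]
ft_force: [1.3, -0.1, -0.9]
grip_width: 0.009
grip_force: 0.0
t 7.4 grasp [0.4721 0.2945 0.1023] yaw 92.1 tilt [-0.001 -0.002] F [ 1.3 -0.1 -0.9] w 0.009 gf 0.0 q7 -0.81
```

View pics/w2.png

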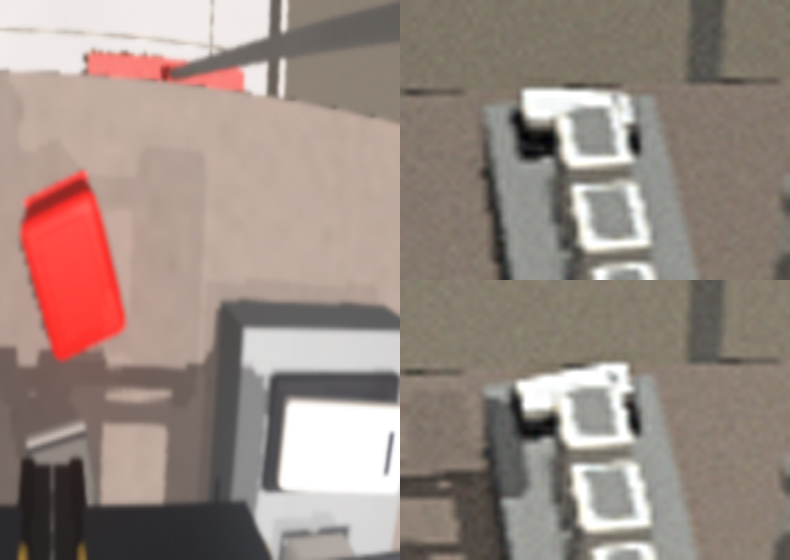

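The rocker has tipped: in the side view its left end is lower than before. I can't yet tell whether it is fully off, so I'll press again with one finger wholly on the rocker.

```bash

python3 -m jog '{"translation":[[0,0.1,0],[0,0.32,0],[0,0.32,0],[0,0.32,0.05],[0,0.32,0.1],[0,0.32,0.13],[0,0.32,0.16],[0,0.32,0.17]],"yaw":[0,0,0,0,0,0,0,0],"jaw":[0.425,0.425,0.425,0.425,0.425,0.425,0.425,0.425]}' 20
python3 -c "
from h import *
plan((.5375,.296,.064,91.6))"
```

```text
time: 8.48
position: [0.5387, 0.2962, 0.2323]
tool_rot: [2.184, 2.258, -0.001]
ft_force: [-0.2, -0.2, -0.4]
grip_width: 0.571
grip_force: 0.0
t 8.5 grasp [0.5386 0.2961 0.0683] yaw 91.91 tilt [-0. -0.] F [-0.2 -0.2 -0.4] w 0.571 gf 0.0 q7 -0.81
(0.5375, 0.296, 0.064, 91.6) -> [-0.0003 -0.0056  0.0217] yaw 0.0017
```

```bash

for i in 1 2 3; do python3 -m jog '{"translation":[[0,0,0.005],[0,0,0.012]],"yaw":[0,0],"jaw":[0.425,0.425]}' | grep -E "pos|ft"; done
```

```text
position: [0.5387, 0.2964, 0.2317]
ft_force: [-5.8, -3.6, 13.7]
position: [0.5387, 0.2967, 0.2314]
ft_force: [-10.8, -6.6, 25.5]
position: [0.5386, 0.297, 0.231]
ft_force: [-15.4, -10.1, 37.4]
```

```bash

python3 -m jog '{"translation":[[0,0,-0.2],[0,0,-0.5],[-0.3,0,-0.5],[-0.6,0,-0.5],[-0.9,0,-0.5],[-1,0,-0.5],[-1,0,-0.5]],"yaw":[0,0,0.05,0.1,0.15,0.2,0.23],"jaw":[0.3,0.2,0,0,0,0,0]}' 20
python3 -c "
from h import *
plan((.546,-.1,.17,7.3),(.546,-.143,.17,7.3),(.546,-.143,.052,7.3))"
```

```text
time: 10.1
position: [0.546, 0.0933, 0.3258]
tool_rot: [2.846, 1.327, 0.001]
ft_force: [-0.1, 1.3, -0.2]
grip_width: 0.996
grip_force: 0.0
t 10.1 grasp [0.5461 0.0931 0.1618] yaw 50.0 tilt [ 0.001 -0.001] F [-0.1  1.3 -0.2] w 0.996 gf 0.0 q7 -1.04
(0.546, -0.1, 0.17, 7.3) -> [-0.74    0.6199 -0.0409] yaw 0.2372
(0.546, -0.143, 0.17, 7.3) -> [-0.0273  0.2133  0.    ] yaw 0.0
(0.546, -0.143, 0.052, 7.3) -> [0.   0.   0.59] yaw 0.0
```

```bash

python3 -m jog '{"translation":[[-0.2,0.2,-0.04],[-0.4,0.4,-0.04],[-0.6,0.5,-0.04],[-0.8,0.7,-0.04],[-0.9,0.755,-0.04],[-0.905,0.757,-0.04],[-0.905,0.757,-0.04]],"yaw":[0.05,0.1,0.15,0.2,0.237,0.237,0.237],"jaw":[0,0,0,0,0,0,0]}' 20
python3 - <<'E'
from h import *
plan((.546,-.143,.052,7.3))
s=ctrl.get_state();im=ctrl.get_image("wrist"); T=ctrl.get_image("top")
for im,st in((im,s),(T,None)):
    for l in ("drawer_knob",):
        for d in ctrl.silhouettes(l,im)[:2]: print(l,round(d["p"],2),np.round(d["at"]),d["region"].sum())
im0=im
s=ctrl.get_state();im=ctrl.get_image("wrist");cv2.imwrite("pics/w3.png",im["pixels"])
print([np.round(proj(im,X,s)).tolist() for X in [(.528,-.1455,.052),(.567,-.1405,.052)]])
E
```

```text
time: 10.98
position: [0.5475, -0.1379, 0.3337]
tool_rot: [-3.133, -0.221, -0.001]
ft_force: [1.1, 0.3, 0.4]
grip_width: 0.997
grip_force: 0.0
t 11.0 grasp [ 0.5476 -0.1377  0.1697] yaw 8.07 tilt [0.001 0.001] F [1.1 0.3 0.4] w 0.997 gf 0.0 q7 -1.31
(0.546, -0.143, 0.052, 7.3) -> [-0.0116  0.0249  0.5887] yaw 0.0043
drawer_knob 0.95 [260. 164.] 9906
drawer_knob 0.45 [377.  44.] 1763
drawer_knob 0.6 [301. 207.] 473
[[262.0, 212.0], [262.0, 172.0]]
```

View pics/w3.png

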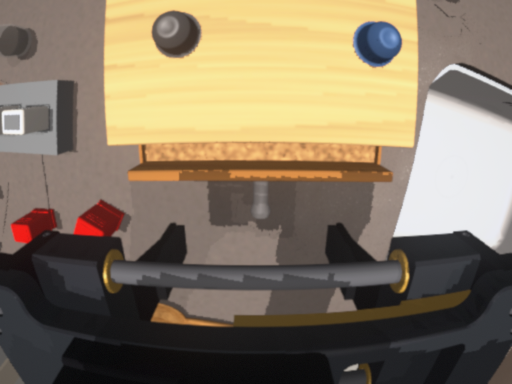

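The knob's end is at (261,211), and the drawer front runs level at row 175, which matches my estimate. I'll descend and grip the stem.

```bash

python3 -m jog '{"translation":[[-0.012,0.025,0.2],[-0.012,0.025,0.4],[-0.012,0.025,0.55],[-0.012,0.025,0.59],[-0.012,0.025,0.59]],"yaw":[0.004,0.004,0.004,0.004,0.004],"jaw":[0,0,0,0,0]}' 30
python3 -m jog '{"translation":[[0,0,0],[0,0,0],[0,0,0],[0,0,0],[0,0,0],[0,0,0],[0,0,0]],"yaw":[0,0,0,0,0,0,0],"jaw":[1,1,1,1,1,1,1]}' 30
```

```text
time: 11.85
position: [0.5458, -0.1446, 0.2158]
tool_rot: [-3.135, -0.196, -0.0]
ft_force: [0.6, -0.3, 0.6]
grip_width: 0.999
grip_force: 0.0
time: 12.72
position: [0.5455, -0.1449, 0.2155]
tool_rot: [3.136, 0.195, -0.0]
ft_force: [-0.2, 0.7, 0.4]
grip_width: 0.285
grip_force: 0.0
```

```bash

python3 -m jog '{"translation":[[0,0,0],[0,0,0],[0,0,0],[-0.06,0,0],[-0.12,0,0],[-0.18,0,0],[-0.24,0,0],[-0.3,0,0]],"yaw":[0,0,0,0,0,0,0,0],"jaw":[1,1,1,1,1,1,1,1]}' 30
python3 -m jog '{"translation":[[-0.04,0,0],[-0.07,0,0],[-0.09,0,0],[-0.11,0,0],[-0.12,0,0],[-0.12,0,0]],"yaw":[0,0,0,0,0,0],"jaw":[1,1,1,1,1,1]}' 30
```

```text
time: 13.72
position: [0.486, -0.1509, 0.2154]
tool_rot: [-3.134, -0.197, -0.002]
ft_force: [1.1, 4.6, -0.4]
grip_width: 0.151
grip_force: 30.0
time: 14.48
position: [0.4673, -0.1531, 0.2156]
tool_rot: [-3.134, -0.199, -0.028]
ft_force: [23.8, 4.7, -24.9]
grip_width: 0.149
grip_force: 29.9
```

```bash

python3 -m jog '{"translation":[[0.02,0,0],[0.02,0,0],[0.02,0,0],[0.02,0,0],[0.02,0,-0.2],[0.02,0,-0.5],[0.02,0,-0.7],[0.02,0,-0.7]],"yaw":[0,0,0,0,0,0,0,0],"jaw":[0,0,0,0,0,0,0,0]}' 30
python3 - <<'E'
from h import *
plan()
s=ctrl.get_state();im=ctrl.get_image("wrist");T=ctrl.get_image("top")
cv2.imwrite("pics/w4raw.png",im["pixels"]);cv2.imwrite("pics/t4raw.png",T["pixels"])
a=cv2.resize(im["pixels"][60:260,120:420],(600,400),interpolation=2);b=cv2.resize(T["pixels"][170:240,270:420],(600,280)[:2],interpolation=2)[:200]
cv2.imwrite("pics/w4.png",np.vstack([a,b]))
np.save("st4.npy",{k:s[k] for k in("position","tool_rot")},allow_pickle=True)
E
```

```text
time: 15.48
position: [0.467, -0.1551, 0.3592]
tool_rot: [3.132, 0.194, 0.009]
ft_force: [-0.6, -0.5, -0.1]
grip_width: 0.958
grip_force: 0.0
t 15.5 grasp [ 0.468  -0.1557  0.1952] yaw 7.09 tilt [ 0.006 -0.003] F [-0.6 -0.5 -0.1] w 0.958 gf 0.0 q7 -1.19
```

View pics/w4.png

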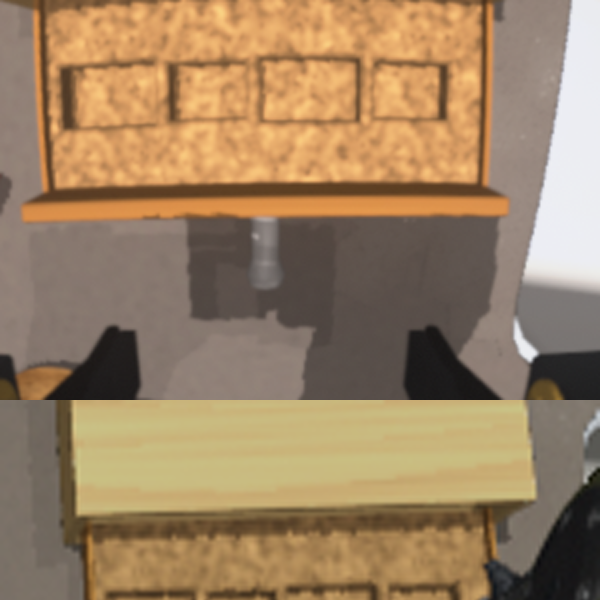

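The pockets run left to right in the wrist crop: large (62-158), small (168-248), large (258-360), small (373-447). Next I'll work out their positions.

```bash
python3 - <<'E'
from h import *
s=np.load("st4.npy",allow_pickle=True).item()
im=ctrl.get_image("wrist")
tc=lambda p:(120+p[0]/2,60+p[1]/2)
yaw=np.radians(7.2); ux=np.array([np.cos(yaw),np.sin(yaw)]);uy=np.array([-np.sin(yaw),np.cos(yaw)])
g=lambda p,z:on_z(im,tc(p),z,s)[:2]
knob=g((265,283),.052); print("knob end",knob)
L=(( 62,158,66,129),(168,249,63,122),(258,361,58,122),(373,447,61,121))
for z in (.03,.04,.05,.06):
    print(z)
    for l,r,t,b in L:
        A,B,C,D=g((l,(t+b)/2),z),g((r,(t+b)/2),z),g(((l+r)/2,t),z),g(((l+r)/2,b),z)
        print("  len",round(np.linalg.norm(A-B),4),"wid",round(np.linalg.norm(C-D),4),"ctr",np.round((A+B+C+D)/4,4))
f=[g(p,.075) for p in((23,208),(507,200),(50,187),(490,184))]
print(np.round(f,4), np.degrees(np.arctan2(*( (f[0]-f[1])[[1,0]] )))-90)
E
```

```text
knob end [ 0.44980228 -0.15442596]
0.03
  len 0.053 wid 0.0336 ctr [ 0.5341 -0.0615]
  len 0.0421 wid 0.0308 ctr [ 0.5414 -0.1137]
  len 0.0532 wid 0.0334 ctr [ 0.5489 -0.1653]
  len 0.0402 wid 0.0318 ctr [ 0.5564 -0.2178]
0.04
  len 0.0513 wid 0.0325 ctr [ 0.5346 -0.0642]
  len 0.0407 wid 0.0298 ctr [ 0.5416 -0.1147]
  len 0.0515 wid 0.0323 ctr [ 0.5489 -0.1646]
  len 0.0389 wid 0.0308 ctr [ 0.5561 -0.2154]
0.05
  len 0.0496 wid 0.0314 ctr [ 0.535  -0.0669]
  len 0.0393 wid 0.0288 ctr [ 0.5418 -0.1157]
  len 0.0498 wid 0.0312 ctr [ 0.5489 -0.1639]
  len 0.0376 wid 0.0298 ctr [ 0.5559 -0.213 ]
0.06
  len 0.0479 wid 0.0303 ctr [ 0.5355 -0.0695]
  len 0.038 wid 0.0278 ctr [ 0.5421 -0.1167]
  len 0.0481 wid 0.0301 ctr [ 0.5489 -0.1633]
  len 0.0363 wid 0.0287 ctr [ 0.5557 -0.2106]
[[ 0.4807 -0.0335]
 [ 0.5128 -0.2632]
 [ 0.4923 -0.0473]
 [ 0.5191 -0.2528]] 7.961636151785555
```

```bash

python3 -m jog '{"translation":[[0.1,-0.1,0],[0.2,-0.4,0],[0.25,-0.7,0],[0.25,-0.98,0],[0.25,-0.98,0],[0.25,-0.98,0],[0.25,-0.98,0],[0.25,-0.98,0]],"yaw":[-0.05,-0.1,-0.16,-0.22,-0.28,-0.34,-0.4,-0.46],"jaw":[0,0,0,0,0,0,0,0]}' 40
python3 -c "
from h import *
plan((.589,.235,.16,91.6))"
```

```text
time: 16.62
position: [0.4908, 0.0457, 0.3536]
tool_rot: [-2.221, -2.218, 0.004]
ft_force: [-0.1, -0.4, -0.6]
grip_width: 1.001
grip_force: 0.0
t 16.6 grasp [0.4902 0.0457 0.1896] yaw 89.94 tilt [-0.004  0.   ] F [-0.1 -0.4 -0.6] w 1.001 gf 0.0 q7 -0.18
(0.589, 0.235, 0.16, 91.6) -> [0.9469 0.4931 0.1482] yaw -0.0092
```

```bash

python3 -m jog '{"translation":[[0.2,0.1,0],[0.5,0.3,0],[0.75,0.49,0],[0.75,0.49,0],[0.75,0.49,0],[0.75,0.49,0]],"yaw":[-0.009,-0.009,-0.009,-0.009,-0.009,-0.009],"jaw":[0,0,0,0,0,0]}' 40
python3 - <<'E'
from h import *
plan((.589,.235,.16,91.6))
s=ctrl.get_state();im=ctrl.get_image("wrist")
for l in ("large_a_mid","small_b_mid"):
    for d in ctrl.silhouettes(l,im)[:4]: print(l,round(d["p"],2),np.round(d["at"]),d["region"].sum())
print([np.round(proj(im,X,s)).tolist() for X in [(.589,.2343,.078),(.591,.173,.078),(.593,.118,.078)]])
cv2.imwrite("pics/w5.png",cv2.resize(im["pixels"][100:250,150:350],(800,600),interpolation=2))
np.save("st5.npy",{k:s[k] for k in("position","tool_rot")},allow_pickle=True)
E
```

```text
time: 17.38
position: [0.5901, 0.1934, 0.3549]
tool_rot: [2.199, 2.242, -0.004]
ft_force: [0.5, -1.1, 0.3]
grip_width: 0.997
grip_force: 0.0
t 17.4 grasp [0.5899 0.1931 0.1909] yaw 91.1 tilt [-0.001 -0.002] F [ 0.5 -1.1  0.3] w 0.997 gf 0.0 q7 -0.54
(0.589, 0.235, 0.16, 91.6) -> [ 0.2096 -0.0005  0.1547] yaw -0.0028
large_a_mid 0.68 [254. 143.] 1931
small_b_mid 0.95 [147.  41.] 1457
small_b_mid 0.84 [112. 124.] 1376
small_b_mid 0.63 [138. 218.] 1442
small_b_mid 0.63 [166. 305.] 403
[[255.0, 148.0], [256.0, 214.0], [257.0, 264.0]]
```

View pics/w5.png

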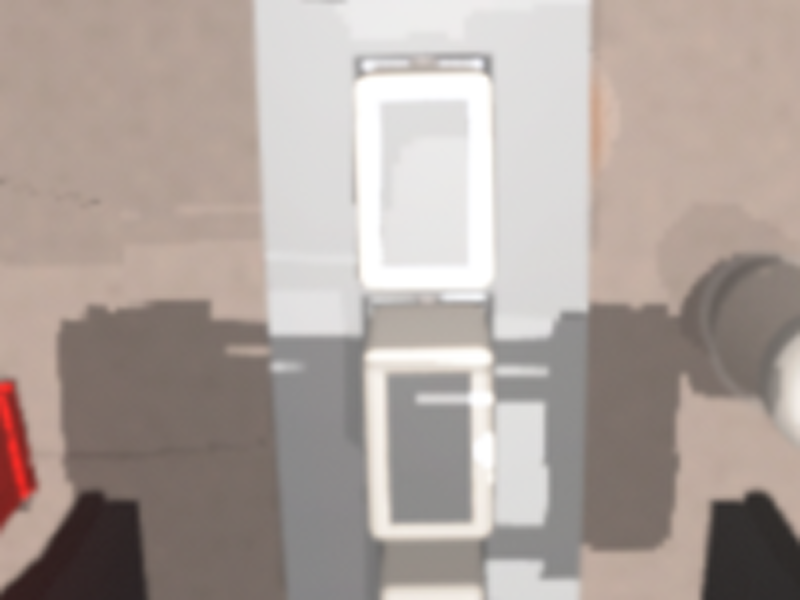

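The wrist crop shows LA's top centred at (424,183) and LB's at (430,443). Both are square to the tool.

```bash
python3 - <<'E'
from h import *
s=np.load("st5.npy",allow_pickle=True).item(); im=ctrl.get_image("wrist")
for p in ((424,183),(430,443),(424,72),(424,290),(430,350),(430,538)): print(np.round(on_z(im,(150+p[0]/4,100+p[1]/4),.078,s),4))
plan((.5905,.2365,.1,91.6),(.5905,.2365,.064,91.6))
E
```

```text
[0.5897 0.2364 0.078 ]
[0.5923 0.176  0.078 ]
[0.5893 0.2606 0.078 ]
[0.5902 0.2124 0.078 ]
[0.5918 0.1985 0.078 ]
[0.5928 0.1516 0.078 ]
t 17.6 grasp [0.5905 0.1937 0.192 ] yaw 91.1 tilt [ 0.001 -0.001] F [-0.   0.2 -0.3] w 1.001 gf 0.0 q7 -0.54
(0.5905, 0.2365, 0.1, 91.6) -> [0.2141 0.0042 0.4599] yaw -0.0028
(0.5905, 0.2365, 0.064, 91.6) -> [0.   0.   0.18] yaw 0.0
```

```bash

python3 -m jog '{"translation":[[0.1,0,0.1],[0.214,0.004,0.2],[0.214,0.004,0.4],[0.214,0.004,0.54],[0.214,0.004,0.6],[0.214,0.004,0.64],[0.214,0.004,0.64]],"yaw":[-0.006,-0.006,-0.006,-0.006,-0.006,-0.006,-0.006],"jaw":[0.2,0.3,0.4,0.4,0.4,0.4,0.4]}' 40
python3 -c "
from h import *
plan((.5905,.2365,.064,92))"
python3 -m jog '{"translation":[[0,0,0],[0,0,0],[0,0,0],[0,0,0],[0,0,0]],"yaw":[0,0,0,0,0],"jaw":[1,1,1,1,1]}' 40

```

```text
time: 18.45
position: [0.5905, 0.2383, 0.2276]
tool_rot: [-2.176, -2.265, -0.0]
ft_force: [0.1, 0.1, -0.3]
grip_width: 0.601
grip_force: 0.0
t 18.4 grasp [0.5905 0.2383 0.0636] yaw 92.3 tilt [0. 0.] F [ 0.1  0.1 -0.3] w 0.601 gf 0.0 q7 -0.66
(0.5905, 0.2365, 0.064, 92) -> [-0.0091 -0.0003 -0.0018] yaw 0.0016
time: 19.08
position: [0.5904, 0.238, 0.228]
tool_rot: [2.177, 2.265, -0.0]
ft_force: [-1.6, -1.2, 4.1]
grip_width: 0.342
grip_force: 40.0
```

```bash

python3 -m jog '{"translation":[[0,0,-0.02],[0,0,-0.05],[0,0,-0.08],[0,0,-0.12],[0,0,-0.2],[0,0,-0.35],[0,0,-0.5],[0,0,-0.5]],"yaw":[0,0,0,0,0,0,0,0],"jaw":[1,1,1,1,1,1,1,1]}' 40
python3 -c "
from h import *
plan((.535,.05,.164,97.5),(.5345,-.0637,.164,97.5))"
```

```text
time: 20.08
position: [0.5912, 0.2389, 0.3314]
tool_rot: [2.175, 2.263, 0.009]
ft_force: [-0.0, -0.2, -2.1]
grip_width: 0.342
grip_force: 40.0
t 20.1 grasp [0.5922 0.2392 0.1674] yaw 92.29 tilt [0.006 0.002] F [-0.  -0.2 -2.1] w 0.342 gf 40.0 q7 -0.61
(0.535, 0.05, 0.164, 97.5) -> [-0.934  -0.3234  0.0172] yaw -0.029
(0.5345, -0.0637, 0.164, 97.5) -> [-0.5633 -0.0767  0.    ] yaw 0.0
```

```bash

python3 -m jog '{"translation":[[-0.2,-0.07,0],[-0.5,-0.17,0],[-0.8,-0.27,0],[-0.93,-0.32,0],[-0.93,-0.32,0]],"yaw":[-0.006,-0.012,-0.02,-0.029,-0.029],"jaw":[1,1,1,1,1]}' 40
python3 -m jog '{"translation":[[-0.2,0,0],[-0.5,-0.06,0],[-0.75,-0.06,0],[-0.75,-0.06,0],[-0.75,-0.06,0],[-0.75,-0.06,0]],"yaw":[0,0,0,0,0,0],"jaw":[1,1,1,1,1,1]}' 40
python3 - <<'E'
from h import *
s=ctrl.get_state();im=ctrl.get_image("wrist")
plan((.5345,-.062,.164,97.5))
cv2.imwrite("pics/w6.png",cv2.resize(im["pixels"][80:280,130:380],(750,600),interpolation=2))
np.save("st6.npy",{k:s[k] for k in("position","tool_rot")},allow_pickle=True)
for P in [(.5345,-.0637),(.5416,-.1145),(.5489,-.1647)]: print(np.round((proj(im,(*P,.038),s)-[130,80])*3))
E
```

```text
time: 20.7
position: [0.5332, 0.0462, 0.3268]
tool_rot: [2.078, 2.356, -0.004]
ft_force: [0.0, -0.1, 0.0]
grip_width: 0.344
grip_force: 40.0
time: 21.45
position: [0.5418, -0.0983, 0.3274]
tool_rot: [-2.067, -2.365, -0.001]
ft_force: [0.1, 0.3, -0.5]
grip_width: 0.339
grip_force: 40.0
t 21.5 grasp [ 0.5418 -0.0985  0.1635] yaw 97.7 tilt [0. 0.] F [ 0.5  0.  -1.6] w 0.337 gf 40.0 q7 0.15
(0.5345, -0.062, 0.164, 97.5) -> [ 0.1856 -0.0117 -0.0025] yaw 0.0011
[367. 218.]
[368. 376.]
[370. 515.]
```

View pics/w6.png

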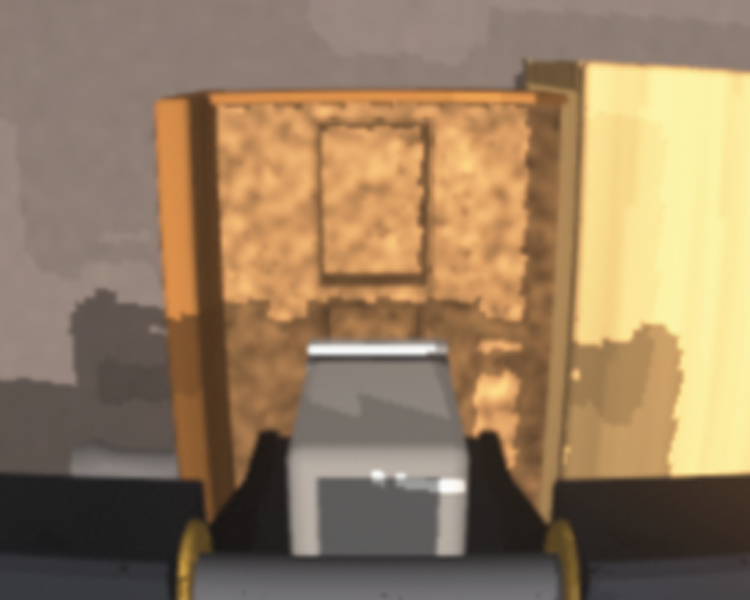

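```bash
python3 - <<'E'
from h import *
s=np.load("st6.npy",allow_pickle=True).item(); im=ctrl.get_image("wrist")
g=lambda p,z:on_z(im,(130+p[0]/3,80+p[1]/3),z,s)[:2]
for z in (.03,.038,.045):
    A,B,C,D=g((374,122),z),g((374,282),z),g((320,203),z),g((428,203),z)
    print(z,np.linalg.norm(A-B),np.linalg.norm(C-D),(A+B+C+D)/4)
for z in (.12,.123,.126): print("foot edge",z,np.round([g((308,347),z),g((445,347),z)],4))
E
```

```text
0.03 0.05110944878315674 0.033906224720751416 [ 0.53627565 -0.05997553]
0.038 0.04963411648513133 0.03292748302766717 [ 0.53613004 -0.05870698]
0.045 0.0483432007243591 0.03207108404621833 [ 0.53600264 -0.057597  ]
foot edge 0.12 [[ 0.5244 -0.0795]
 [ 0.5545 -0.0754]]
foot edge 0.123 [[ 0.5245 -0.0785]
 [ 0.5541 -0.0745]]
foot edge 0.126 [[ 0.5246 -0.0774]
 [ 0.5537 -0.0735]]
```

```bash

python3 -m jog '{"translation":[[0.1,-0.008,0],[0.205,-0.008,0.1],[0.205,-0.008,0.2],[0.205,-0.008,0.28],[0.205,-0.008,0.32],[0.205,-0.008,0.32],[0.205,-0.008,0.32]],"yaw":[0,0,0,0,0,0,0],"jaw":[1,1,1,1,1,1,1]}' 40
python3 - <<'E'
from h import *
s=ctrl.get_state();im=ctrl.get_image("wrist")
plan((.535,-.058,.1,97.5))
cv2.imwrite("pics/w7.png",cv2.resize(im["pixels"][130:270,170:345],(750,600),interpolation=2))
np.save("st7.npy",{k:s[k] for k in("position","tool_rot")},allow_pickle=True)
E
```

```text
time: 22.42
position: [0.535, -0.0606, 0.264]
tool_rot: [2.072, 2.361, 0.001]
ft_force: [-0.5, 0.7, -0.5]
grip_width: 0.342
grip_force: 40.0
t 22.5 grasp [ 0.5352 -0.0606  0.1002] yaw 97.47 tilt [ 0.001 -0.   ] F [-0.3  0.4 -1. ] w 0.341 gf 40.0 q7 0.04
(0.535, -0.058, 0.1, 97.5) -> [0.0132 0.0006 0.0008] yaw -0.0002
```

View pics/w7.png

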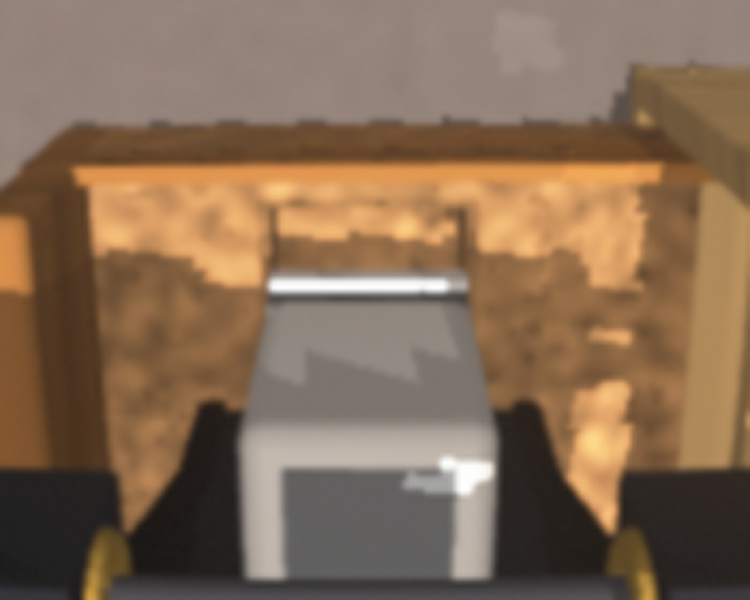

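The pack is centred across the pocket: its foot spans 265-468 and the rims are at 272 and 465. The far rim is at row 205.

```bash
python3 - <<'E'
from h import *
s=np.load("st7.npy",allow_pickle=True).item(); im=ctrl.get_image("wrist")
k=750/175
g=lambda p,z:on_z(im,(170+p[0]/k,130+p[1]/k),z,s)
for z in(.034,.038,.042): print("rim",z,np.round([g((272,205),z),g((465,205),z)],4), np.round(np.linalg.norm(g((272,215),z)-g((465,215),z)),4))
for z in(.054,.057,.06): print("foot",z,np.round([g((266,275),z),g((468,275),z)],4),np.linalg.norm(g((266,275),z)-g((468,275),z)))
for z in(.096,.1,.104,.108,.115): print("top",z,np.round([g((240,440),z),g((498,440),z)],4),np.linalg.norm(g((240,440),z)-g((498,440),z)))
E
```

```text
rim 0.034 [[ 0.5162 -0.0359  0.034 ]
 [ 0.5489 -0.0316  0.034 ]] 0.033
rim 0.038 [[ 0.5164 -0.0348  0.038 ]
 [ 0.5484 -0.0306  0.038 ]] 0.0324
rim 0.042 [[ 0.5165 -0.0337  0.042 ]
 [ 0.5479 -0.0296  0.042 ]] 0.0317
foot 0.054 [[ 0.5173 -0.0418  0.054 ]
 [ 0.5488 -0.0377  0.054 ]] 0.03169464160181411
foot 0.057 [[ 0.5174 -0.0408  0.057 ]
 [ 0.5484 -0.0367  0.057 ]] 0.031193278163844932
foot 0.06 [[ 0.5176 -0.0398  0.06  ]
 [ 0.548  -0.0358  0.06  ]] 0.030691914725875975
top 0.096 [[ 0.5179 -0.0504  0.096 ]
 [ 0.5508 -0.0461  0.096 ]] 0.03313308250360764
top 0.1 [[ 0.5181 -0.0484  0.1   ]
 [ 0.5501 -0.0442  0.1   ]] 0.032235475286837414
top 0.104 [[ 0.5183 -0.0465  0.104 ]
 [ 0.5494 -0.0424  0.104 ]] 0.031337868070067075
top 0.108 [[ 0.5185 -0.0445  0.108 ]
 [ 0.5487 -0.0406  0.108 ]] 0.03044026085329685
top 0.115 [[ 0.5188 -0.0411  0.115 ]
 [ 0.5475 -0.0374  0.115 ]] 0.028869448223948924
```

```bash

python3 -m jog '{"translation":[[0.018,-0.001,0],[0.018,-0.001,0.03],[0.018,-0.001,0.06],[0.018,-0.001,0.09],[0.018,-0.001,0.12],[0.018,-0.001,0.14]],"yaw":[0,0,0,0,0,0],"jaw":[1,1,1,1,1,1]}' 40
python3 -m jog '{"translation":[[0,0,0.02],[0,0,0.035],[0,0,0.05],[0,0,0.05]],"yaw":[0,0,0,0],"jaw":[1,1,1,1]}' 40
```

```text
time: 23.28
position: [0.5339, -0.057, 0.235]
tool_rot: [-2.071, -2.362, 0.001]
ft_force: [0.6, -0.7, -1.2]
grip_width: 0.336
grip_force: 40.0
time: 23.78
position: [0.5339, -0.0569, 0.2253]
tool_rot: [2.071, 2.362, -0.0]
ft_force: [0.3, -1.6, -2.3]
grip_width: 0.344
grip_force: 40.0
```

```bash

for i in 1 2 3 ; do python3 -m jog '{"translation":[[0,0,0.008],[0,0,0.013],[0,0,0.013]],"yaw":[0,0,0],"jaw":[1,1,1]}' 40 | grep -E "pos|ft"; done
```

```text
position: [0.534, -0.0569, 0.2229]
ft_force: [0.4, -1.7, -0.7]
position: [0.5349, -0.0567, 0.222]
ft_force: [-0.4, -2.2, 7.8]
position: [0.5367, -0.0562, 0.2219]
ft_force: [0.2, -1.6, 18.7]
```

```bash

python3 -m jog '{"translation":[[0,0,-0.012],[0,0,-0.012],[0,0,-0.012],[0,0,-0.012]],"yaw":[0,0,0,0],"jaw":[0.43,0.43,0.43,0.43]}' 40
python3 -m jog '{"translation":[[0,0,-0.1],[0,0,-0.3],[0,0,-0.5],[0,0,-0.6],[-0.3,0.1,-0.6],[-0.3,0.1,-0.6],[-0.3,0.1,-0.6]],"yaw":[0,0,0,0,0,0,0],"jaw":[0.43,0.43,0.43,0.43,0.43,0.43,0.43]}' 40
python3 - <<'E'
from h import *
s=ctrl.get_state();im=ctrl.get_image("wrist")
plan((.5925,.176,.19,92.3))
cv2.imwrite("pics/w8.png",cv2.resize(im["pixels"][80:280,130:380],(750,600),interpolation=2))
np.save("st8.npy",{k:s[k] for k in("position","tool_rot")},allow_pickle=True)
E
```

```text
time: 25.4
position: [0.5336, -0.0567, 0.2195]
tool_rot: [-2.071, -2.361, 0.001]
ft_force: [-0.2, -0.7, 0.1]
grip_width: 0.564
grip_force: 0.0
time: 26.28
position: [0.5616, -0.1135, 0.3408]
tool_rot: [-2.072, -2.361, -0.001]
ft_force: [-0.6, 1.2, -0.1]
grip_width: 0.571
grip_force: 0.0
t 26.3 grasp [ 0.5615 -0.1125  0.1767] yaw 97.55 tilt [0.    0.001] F [0.3 1.3 0. ] w 0.568 gf 0.0 q7 0.15
(0.5925, 0.176, 0.19, 92.3) -> [ 1.4098  0.3432 -0.0667] yaw 0.0292
```

View pics/w8.png

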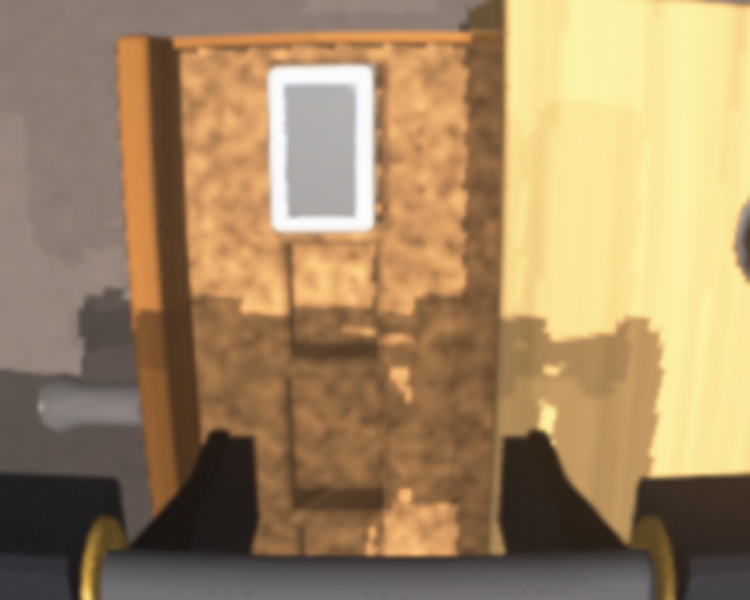

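LA stands square in pocket 1, with its top at (322,148). Pocket 2 (small) is at about (335,296) and pocket 3 (large) at about (337,440).

```bash
python3 - <<'E'
from h import *
s=np.load("st8.npy",allow_pickle=True).item(); im=ctrl.get_image("wrist")
g=lambda p,z:on_z(im,(130+p[0]/3,80+p[1]/3),z,s)[:2]
for z in(.068,.073,.078):
    A,B,C,D=g((322,64),z),g((322,233),z),g((268,148),z),g((377,148),z); print("LA",z,np.linalg.norm(A-B),np.linalg.norm(C-D),(A+B+C+D)/4)
for z in(.03,.035):
  for n,l,r,t,b in(("P2",290,379,238,355),("P3",288,384,374,506)):
    A,B,C,D=g(((l+r)/2,t),z),g(((l+r)/2,b),z),g((l,(t+b)/2),z),g((r,(t+b)/2),z); print(n,z,np.linalg.norm(A-B),np.linalg.norm(C-D),(A+B+C+D)/4)
E
```

```text
LA 0.068 0.048502475577056864 0.0309304381633937 [ 0.53929768 -0.05756548]
LA 0.073 0.04754198441253604 0.030317924838718077 [ 0.53953662 -0.05704323]
LA 0.078 0.04658149324801524 0.02970541151404257 [ 0.53977557 -0.05652098]
P2 0.03 0.04097484045621403 0.030102333055341775 [ 0.5474629  -0.11081344]
P3 0.03 0.051951320702323424 0.03432663719542891 [ 0.55407592 -0.16359548]
P2 0.035 0.04026956420756814 0.029584198993161576 [ 0.54753005 -0.10944298]
P3 0.035 0.05105711264271455 0.03373579262738987 [ 0.55402924 -0.16131651]
```

```bash

python3 -m jog '{"translation":[[0.25,0.05,-0.06],[0.5,0.1,-0.06],[0.8,0.2,-0.06],[1,0.3,-0.06],[1,0.34,-0.06],[1,0.34,-0.06]],"yaw":[0,0.005,0.01,0.02,0.029,0.029],"jaw":[0.4,0.4,0.4,0.4,0.4,0.4]}' 40
python3 -c "
from h import *
plan((.5925,.176,.1,92.3),(.5925,.176,.064,92.3))"
```

```text
time: 27.12
position: [0.6029, 0.0937, 0.3521]
tool_rot: [2.175, 2.266, -0.001]
ft_force: [0.5, -0.4, -0.0]
grip_width: 0.597
grip_force: 0.0
t 27.1 grasp [0.6028 0.0935 0.1881] yaw 92.35 tilt [-0.    -0.001] F [ 0.5 -0.4 -0. ] w 0.597 gf 0.0 q7 -0.34
(0.5925, 0.176, 0.1, 92.3) -> [ 0.414  -0.0347  0.4403] yaw 0.0003
(0.5925, 0.176, 0.064, 92.3) -> [0.   0.   0.18] yaw 0.0
```

```bash

python3 -m jog '{"translation":[[0.2,-0.02,0],[0.41,-0.035,0.1],[0.41,-0.035,0.3],[0.41,-0.035,0.5],[0.41,-0.035,0.58],[0.41,-0.035,0.62],[0.41,-0.035,0.62]],"yaw":[0,0,0,0,0,0,0],"jaw":[0.4,0.4,0.4,0.4,0.4,0.4,0.4]}' 40
python3 -c "
from h import *
plan((.5925,.176,.064,92.3))"
python3 -m jog '{"translation":[[0,0,0],[0,0,0],[0,0,0],[0,0,0],[0,0,0]],"yaw":[0,0,0,0,0],"jaw":[1,1,1,1,1]}' 40
python3 -m jog '{"translation":[[0,0,-0.02],[0,0,-0.05],[0,0,-0.08],[0,0,-0.12],[0,0,-0.2],[0,0,-0.35],[0,0,-0.5],[0,0,-0.5]],"yaw":[0,0,0,0,0,0,0,0],"jaw":[1,1,1,1,1,1,1,1]}' 40
python3 -c "
from h import *
plan((.545,-.01,.164,97.5),(.5485,-.164,.164,97.5),(.5485,-.164,.1,97.5))"
```

```text
time: 28.0
position: [0.5931, 0.1748, 0.2289]
tool_rot: [2.177, 2.264, 0.001]
ft_force: [0.9, -0.4, 1.4]
grip_width: 0.604
grip_force: 0.0
t 28.0 grasp [0.5933 0.1748 0.0649] yaw 92.24 tilt [0.001 0.   ] F [ 0.9 -0.4  1.4] w 0.604 gf 0.0 q7 -0.56
(0.5925, 0.176, 0.064, 92.3) -> [ 0.0061 -0.0036  0.0043] yaw -0.0003
time: 28.62
position: [0.5927, 0.1753, 0.2287]
tool_rot: [2.177, 2.265, 0.0]
ft_force: [-1.2, -0.1, 5.0]
grip_width: 0.34
grip_force: 40.0
time: 29.62
position: [0.5935, 0.176, 0.3319]
tool_rot: [2.174, 2.263, 0.008]
ft_force: [0.0, 0.5, -1.8]
grip_width: 0.343
grip_force: 40.0
t 29.6 grasp [0.5946 0.1763 0.1679] yaw 92.28 tilt [0.006 0.001] F [ 0.   0.5 -1.8] w 0.343 gf 40.0 q7 -0.5
(0.545, -0.01, 0.164, 97.5) -> [-0.9206 -0.2847  0.0196] yaw -0.029
(0.5485, -0.164, 0.164, 97.5) -> [-0.7657 -0.0832  0.    ] yaw 0.0
(0.5485, -0.164, 0.1, 97.5) -> [0.   0.   0.32] yaw 0.0
```

```bash

python3 -m jog '{"translation":[[-0.2,-0.06,0],[-0.5,-0.15,0],[-0.8,-0.25,0],[-0.92,-0.28,0],[-0.92,-0.28,0]],"yaw":[-0.006,-0.012,-0.02,-0.029,-0.029],"jaw":[1,1,1,1,1]}' 40
python3 -m jog '{"translation":[[-0.2,-0.02,0],[-0.5,-0.06,0],[-0.76,-0.083,0],[-0.76,-0.083,0.08],[-0.76,-0.083,0.2],[-0.76,-0.083,0.28],[-0.76,-0.083,0.32],[-0.76,-0.083,0.32]],"yaw":[0,0,0,0,0,0,0,0],"jaw":[1,1,1,1,1,1,1,1]}' 40
python3 -m jog '{"translation":[[0,0,0],[0,0,0]],"yaw":[0,0],"jaw":[1,1]}' 40
python3 - <<'E'
from h import *
s=ctrl.get_state();im=ctrl.get_image("wrist")
plan((.5485,-.164,.1,97.5))
cv2.imwrite("pics/w9.png",cv2.resize(im["pixels"][130:270,170:345],(750,600),interpolation=2))
np.save("st9.npy",{k:s[k] for k in("position","tool_rot")},allow_pickle=True)
E
```

```text
time: 30.25
position: [0.5434, -0.014, 0.3274]
tool_rot: [2.078, 2.356, -0.003]
ft_force: [-0.1, 0.8, -0.4]
grip_width: 0.343
grip_force: 40.0
time: 31.25
position: [0.5475, -0.163, 0.2637]
tool_rot: [-2.069, -2.362, 0.0]
ft_force: [0.4, 0.1, -1.6]
grip_width: 0.343
grip_force: 40.0
time: 31.5
position: [0.5478, -0.1638, 0.2649]
tool_rot: [2.071, 2.361, 0.001]
ft_force: [0.1, -0.3, -1.5]
grip_width: 0.341
grip_force: 40.0
t 31.6 grasp [ 0.5479 -0.1639  0.1008] yaw 97.49 tilt [ 0.001 -0.001] F [ 0.7  0.4 -1.8] w 0.341 gf 40.0 q7 0.2
(0.5485, -0.164, 0.1, 97.5) -> [-0.0007  0.0031  0.0042] yaw -0.0001
```

View pics/w9.png

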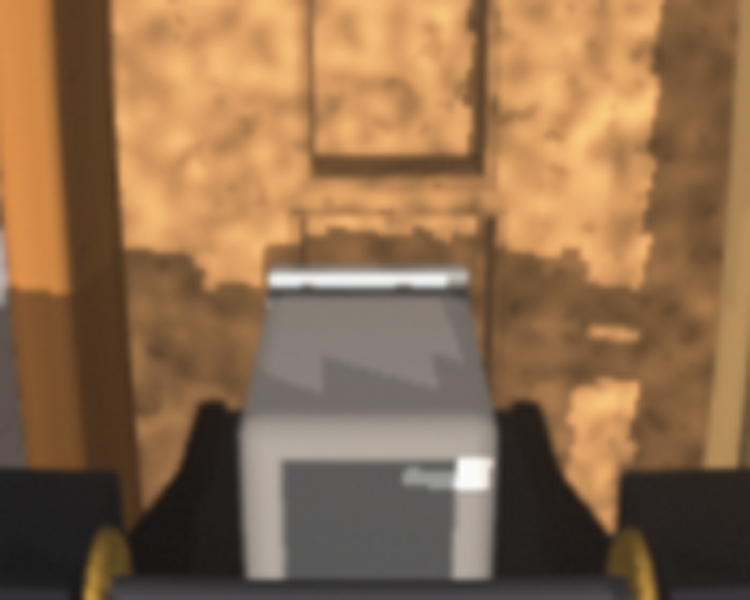

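Pocket 3's rims are at columns 302 and 493 with the far rim at row 210. The foot is at 266-468 and row 271, so the pack must shift to the right.

```bash
cat >> h.py <<'E'
def rel(f,l,r,row,fl,fr,frow,half,zr=.035,zf=.057,x0=170,y0=130,k=750/175,ph=2):
    s=np.load(f,allow_pickle=True).item(); im=ctrl.get_image("wrist")
    g=lambda p,z:on_z(im,(x0+p[0]/k,y0+p[1]/k),z,s)[:2]
    R=Rn.from_rotvec(s["tool_rot"]).as_matrix()
    A=(g((l,row),zr)+g((r,row),zr))/2; B=(g((fl,frow),zf)+g((fr,frow),zf))/2
    e=R[:2,0];n=R[:2,1];d=A-B
    print("tool-x shift",round((d@e-ph/1000)/.2,4),"tool-y",round(d@n/.2,4),"pocket ctr",np.round(A-e*(half+ph/1000),4),"pack ctr",np.round(B-e*half,4))
E
python3 -c "
from h import *
rel('st7.npy',272,465,205,266,468,275,.024)
rel('st9.npy',302,493,210,266,468,271,.024)
"
```

```text
tool-x shift 0.0166 tool-y 0.0014 pocket ctr [ 0.5359 -0.0592] pack ctr [ 0.536  -0.0626]
tool-x shift 0.0091 tool-y 0.0263 pocket ctr [ 0.5538 -0.163 ] pack ctr [ 0.5488 -0.1655]
```

```bash

python3 -m jog '{"translation":[[0.01,0.024,0],[0.01,0.024,0.03],[0.01,0.024,0.06],[0.01,0.024,0.09],[0.01,0.024,0.12],[0.01,0.024,0.15],[0.01,0.024,0.17],[0.01,0.024,0.18]],"yaw":[0,0,0,0,0,0,0,0],"jaw":[1,1,1,1,1,1,1,1]}' 40
for i in 1 2 ; do python3 -m jog '{"translation":[[0,0,0.008],[0,0,0.013],[0,0,0.013]],"yaw":[0,0,0],"jaw":[1,1,1]}' 40 | grep -E "pos|ft"; done
```

```text
time: 32.65
position: [0.5552, -0.1653, 0.2339]
tool_rot: [2.065, 2.348, 0.001]
ft_force: [-0.8, -8.4, 22.7]
grip_width: 0.34
grip_force: 40.0
position: [0.5553, -0.1662, 0.2316]
ft_force: [-0.8, -8.9, 21.7]
position: [0.5556, -0.1667, 0.2295]
ft_force: [0.7, -9.5, 23.0]
```

```bash

python3 -m jog '{"translation":[[-0.005,0,0],[-0.01,0,0],[-0.01,0,0.005],[-0.01,0,0.01]],"yaw":[0,0,0,0],"jaw":[1,1,1,1]}' 40 | grep -E "pos|ft"
python3 -m jog '{"translation":[[0,0,0.01],[0,0,0.02],[0,0,0.02]],"yaw":[0,0,0],"jaw":[1,1,1]}' 40 | grep -E "pos|ft|rot"
```

```text
position: [0.5559, -0.1679, 0.2274]
ft_force: [-0.2, -9.7, 24.5]
position: [0.5574, -0.1681, 0.2255]
tool_rot: [2.062, 2.343, 0.004]
ft_force: [-0.5, -9.1, 31.3]
```

```bash

python3 -m jog '{"translation":[[0,0,-0.015],[0,0,-0.02],[0,0,-0.02],[0,0,-0.02],[0,0,-0.02]],"yaw":[0,0,0,0,0],"jaw":[0.43,0.43,0.43,0.43,0.43]}' 40 | grep -E "pos|ft|width"
python3 -m jog '{"translation":[[0,0,-0.1],[0,0,-0.3],[0,0,-0.5],[0,0,-0.6],[-0.25,0,-0.6],[-0.25,0,-0.6],[-0.25,0,-0.6],[-0.25,0,-0.6]],"yaw":[0,0,0,0,0,0,0,0],"jaw":[0.43,0.43,0.43,0.43,0.43,0.43,0.43,0.43]}' 40
python3 - <<'E'
from h import *
s=ctrl.get_state();im=ctrl.get_image("wrist")
plan((.593,.1188,.19,92.3))
cv2.imwrite("pics/w10.png",cv2.resize(im["pixels"][50:250,130:380],(750,600),interpolation=2))
np.save("st10.npy",{k:s[k] for k in("position","tool_rot")},allow_pickle=True)
E
```

```text
position: [0.5519, -0.1629, 0.2203]
ft_force: [0.4, 0.8, 0.3]
grip_width: 0.566
time: 35.9
position: [0.5587, -0.2113, 0.3407]
tool_rot: [-2.069, -2.363, -0.0]
ft_force: [-0.0, 0.4, 0.4]
grip_width: 0.569
grip_force: 0.0
t 36.0 grasp [ 0.5587 -0.2113  0.1768] yaw 97.61 tilt [-0.  0.] F [0.5 0.5 0.1] w 0.57 gf 0.0 q7 0.3
(0.593, 0.1188, 0.19, 92.3) -> [ 1.613   0.3885 -0.066 ] yaw 0.0295
```

View pics/w10.png

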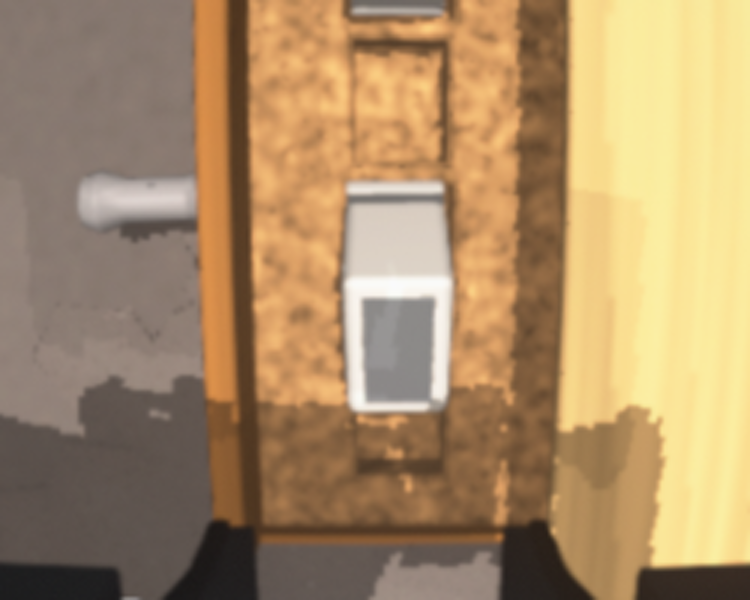

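LB leans: its +y foot edge rests on the pocket's rim (crop row 182). I'll push that edge in from the +y side with closed fingers.

```bash
python3 - <<'E'
from h import *
plan((.547,-.108,.14,97.6),(.547,-.108,.059,97.6))
s=np.load("st10.npy",allow_pickle=True).item(); im=ctrl.get_image("wrist")
g=lambda p,z:np.round(on_z(im,(130+p[0]/3,50+p[1]/3),z,s),4)
print("P2 rims",g((398,42),.035),g((398,163),.035),"foot",g((397,182),.036),"P4 -y",g((400,470),.035),"LA end",g((398,14),.073),"LBtop",g((397,278),.07),g((397,410),.06))
E
```

```text
t 36.0 grasp [ 0.5587 -0.2113  0.1768] yaw 97.61 tilt [-0.  0.] F [0.5 0.5 0.1] w 0.57 gf 0.0 q7 0.3
(0.547, -0.108, 0.14, 97.6) -> [0.5195 0.0103 0.184 ] yaw 0.0001
(0.547, -0.108, 0.059, 97.6) -> [0.    0.    0.405] yaw 0.0
P2 rims [ 0.5501 -0.0931  0.035 ] [ 0.5553 -0.1317  0.035 ] foot [ 0.5558 -0.1377  0.036 ] P4 -y [ 0.5701 -0.2334  0.035 ] LA end [ 0.5488 -0.09    0.073 ] LBtop [ 0.5586 -0.1636  0.07  ] [ 0.5646 -0.2051  0.06  ]
```

```bash

python3 -m jog '{"translation":[[0.2,0.01,0],[0.4,0.04,0],[0.51,0.04,0],[0.51,0.04,0.18],[0.51,0.04,0.18],[0.51,0.04,0.18],[0.51,0.04,0.18]],"yaw":[0,0,0,0,0,0,0],"jaw":[1,1,1,1,1,1,1]}' 20
python3 -m jog '{"translation":[[0,0,0.1],[0,0,0.2],[0,0,0.3],[0,0,0.37],[0,0,0.4],[0,0,0.4]],"yaw":[0,0,0,0,0,0],"jaw":[1,1,1,1,1,1]}' 20
python3 -m jog '{"translation":[[-0.02,0,0],[-0.04,0,0],[-0.06,0,0],[-0.075,0,0],[-0.075,0,0]],"yaw":[0,0,0,0,0],"jaw":[1,1,1,1,1]}' 20
```

```text
time: 36.88
position: [0.5538, -0.1111, 0.3062]
tool_rot: [2.071, 2.36, 0.001]
ft_force: [0.4, -0.5, 0.3]
grip_width: 0.005
grip_force: 0.0
time: 37.62
position: [0.5533, -0.1104, 0.2246]
tool_rot: [-2.071, -2.362, 0.0]
ft_force: [-0.3, 0.8, -0.3]
grip_width: 0.006
grip_force: 0.0
time: 38.25
position: [0.5553, -0.1258, 0.225]
tool_rot: [2.072, 2.361, -0.0]
ft_force: [0.1, -0.6, -0.4]
grip_width: 0.006
grip_force: 0.0
```

```bash

for i in 1 2 3; do python3 -m jog '{"translation":[[-0.005,0,0],[-0.01,0,0],[-0.01,0,0]],"yaw":[0,0,0],"jaw":[1,1,1]}' 20 | grep -E "pos|ft_"; done
```

```text
position: [0.5555, -0.1274, 0.2249]
ft_force: [-0.1, 0.1, 0.9]
position: [0.5558, -0.1295, 0.2249]
ft_force: [0.6, -0.1, -0.3]
position: [0.5561, -0.1315, 0.2249]
ft_force: [0.6, -0.1, 0.2]
```

```bash

for i in 1 2 3; do python3 -m jog '{"translation":[[-0.005,0,0],[-0.01,0,0],[-0.01,0,0]],"yaw":[0,0,0],"jaw":[1,1,1]}' 20 | grep -E "pos|ft_"; done
```

```text
position: [0.5564, -0.1327, 0.225]
ft_force: [0.0, 2.7, -0.0]
position: [0.5567, -0.1335, 0.225]
ft_force: [-1.8, 5.4, 1.3]
position: [0.557, -0.134, 0.225]
ft_force: [-0.6, 8.1, 3.6]
```

```bash

for i in 1 2 3; do python3 -m jog '{"translation":[[-0.007,0,0],[-0.013,0,0],[-0.013,0,0]],"yaw":[0,0,0],"jaw":[1,1,1]}' 20 | grep -E "pos|ft_"; done
python3 - <<'E'
from h import *
S=ctrl.get_image("side");T=ctrl.get_image("top")
# predicted seated pack corner pixels for P3 at (.553,-.165), and detections
a=np.radians(7.5);ux=np.array([np.cos(a),np.sin(a),0]);uy=np.array([-np.sin(a),np.cos(a),0])
for n,im in(("S",S),("T",T)):
    for c in((.5355,-.0585),(.553,-.166)):
        P=[np.array([*c,.073])+i*.015*ux+j*.024*uy for i in(-1,1) for j in(-1,1)]
        print(n,c,[np.round(proj(im,p)).tolist() for p in P])
    for d in ctrl.silhouettes("large_a_mid",im)[:4]:
        ys,xs=np.where(d["region"]); print(n,round(d["p"],2),np.round(d["at"]),xs.min(),xs.max(),ys.min(),ys.max())
cv2.imwrite("pics/s11.png",S["pixels"])
E
```

```text
position: [0.5573, -0.1347, 0.2249]
ft_force: [-2.3, 12.6, 5.0]
position: [0.5576, -0.1355, 0.2249]
ft_force: [-2.5, 15.7, 5.2]
position: [0.5579, -0.1361, 0.2248]
ft_force: [-3.5, 20.5, 7.0]
S (0.5355, -0.0585) [[235.0, 250.0], [231.0, 234.0], [250.0, 248.0], [245.0, 232.0]]
S (0.553, -0.166) [[248.0, 290.0], [243.0, 272.0], [263.0, 288.0], [258.0, 269.0]]
T (0.5355, -0.0585) [[320.0, 228.0], [299.0, 229.0], [319.0, 215.0], [298.0, 215.0]]
T (0.553, -0.166) [[369.0, 225.0], [348.0, 226.0], [368.0, 212.0], [347.0, 213.0]]
T 0.59 [305. 218.] 296 319 211 227
```

```bash

python3 -m jog '{"translation":[[0.05,0,0],[0.05,0,-0.2],[0.05,0,-0.45],[-0.2,0,-0.6],[-0.32,0.03,-0.6],[-0.32,0.03,-0.6],[-0.32,0.03,-0.6],[-0.32,0.03,-0.6]],"yaw":[0,0,0,0,0,0,0,0],"jaw":[1,1,1,1,0.43,0.43,0.43,0.43]}' 20|head -2
python3 - <<'E'
from h import *
plan()
s=ctrl.get_state();im=ctrl.get_image("wrist");S=ctrl.get_image("side");T=ctrl.get_image("top")
a=cv2.resize(im["pixels"][50:250,150:350],(500,500),interpolation=2)
b=cv2.resize(S["pixels"][210:320,200:320],(273,250),interpolation=2)
cv2.imwrite("pics/w11.png",np.hstack([a,np.vstack([b,cv2.resize(T["pixels"][180:270,290:388],(273,250),interpolation=2)])]))
np.save("st11.npy",{k:s[k] for k in("position","tool_rot")},allow_pickle=True)
for d in ctrl.silhouettes("small_b_mid",T)[:5]: print("T small",round(d["p"],2),np.round(d["at"]),np.round(on_z(T,d["at"],.055),3), T["pixels"][int(d["at"][1]),int(d["at"][0])])
E
```

```text
time: 42.82
position: [0.572, -0.2063, 0.3446]
t 42.8 grasp [ 0.5719 -0.2063  0.1806] yaw 97.61 tilt [-0.001  0.   ] F [-0.2  0.5  0.2] w 0.371 gf 0.0 q7 0.28
T small 0.65 [213. 254.] [0.445 0.147 0.055] [ 58  65 201]
T small 0.63 [167. 253.] [0.437 0.248 0.055] [146 151 147]
T small 0.59 [134. 231.] [0.478 0.329 0.055] [ 49  55 201]
```

View pics/w11.png

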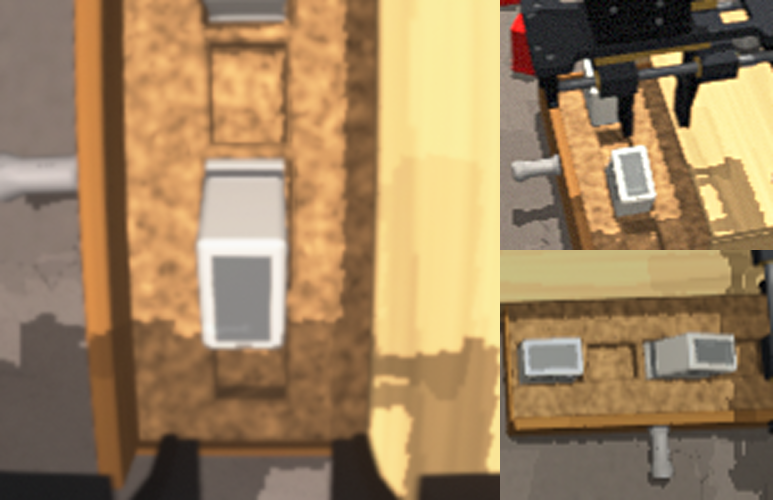

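LB still leans towards -y. In the wrist view its top is at rows 240-348 and its foot edge at row 160. I'll regrip it, set it upright on the free worktop and reinsert it. The loose pack was knocked to about (0.437, 0.248).

```bash
python3 - <<'E'
from h import *
s=np.load("st11.npy",allow_pickle=True).item(); im=ctrl.get_image("wrist")
g=lambda p,z:on_z(im,(150+p[0]/2.5,50+p[1]/2.5),z,s)
A,B,F=g((243,240),.088),g((243,348),.068),g((243,160),.037)
print(A,B,F,"len",np.linalg.norm(A-B),"h",np.linalg.norm(A-F))
plan((.556,-.178,.12,98),(.556,-.178,.064,98))
E
```

```text
[ 0.55954261 -0.16108513  0.088     ] [ 0.56429298 -0.20319841  0.068     ] [ 0.55510943 -0.1380767   0.037     ] len 0.04686250003239595 h 0.05612522542844744
t 43.1 grasp [ 0.5721 -0.2072  0.1809] yaw 97.55 tilt [-0. -0.] F [ 0.6 -0.1  0.1] w 0.542 gf 0.0 q7 0.28
(0.556, -0.178, 0.12, 98) -> [ 0.1554 -0.0608  0.3047] yaw -0.0025
(0.556, -0.178, 0.064, 98) -> [0.   0.   0.28] yaw 0.0
```

```bash

python3 -m jog '{"translation":[[0.08,-0.03,0.1],[0.17,-0.08,0.2],[0.17,-0.08,0.35],[0.17,-0.08,0.48],[0.17,-0.08,0.56],[0.17,-0.08,0.58],[0.17,-0.08,0.58]],"yaw":[-0.0025,-0.0025,-0.0025,-0.0025,-0.0025,-0.0025,-0.0025],"jaw":[0.4,0.4,0.4,0.4,0.4,0.4,0.4]}' 40 | grep -E "pos|ft_"
python3 -m jog '{"translation":[[0,0,0],[0,0,0],[0,0,0],[0,0,0],[0,0,0],[0,0,0]],"yaw":[0,0,0,0,0,0],"jaw":[1,1,1,1,1,1]}' 40 
python3 -m jog '{"translation":[[0,0,-0.04],[0,0,-0.08],[0,0,-0.15],[0,0,-0.3],[0,0,-0.45],[0,0,-0.5],[0,0,-0.5]],"yaw":[0,0,0,0,0,0,0],"jaw":[1,1,1,1,1,1,1]}' 40
python3 -c "
from h import *
plan((.54,-.02,.164,98),(.535,.025,.164,98),(.535,.025,.08,98))"
```

```text
position: [0.5522, -0.1761, 0.2294]
ft_force: [-0.2, -0.8, 0.3]
time: 44.7
position: [0.5524, -0.1761, 0.2298]
tool_rot: [2.061, 2.369, 0.001]
ft_force: [1.2, -0.0, 4.9]
grip_width: 0.346
grip_force: 39.9
time: 45.58
position: [0.5518, -0.1762, 0.3293]
tool_rot: [2.062, 2.369, -0.0]
ft_force: [0.6, -0.5, -1.2]
grip_width: 0.343
grip_force: 39.9
t 45.6 grasp [ 0.5519 -0.1763  0.1653] yaw 97.94 tilt [ 0.    -0.001] F [ 0.6 -0.5 -1.2] w 0.343 gf 39.9 q7 0.26
(0.54, -0.02, 0.164, 98) -> [0.7822 0.0492 0.0067] yaw -0.0003
(0.535, 0.025, 0.164, 98) -> [0.2263 0.0066 0.    ] yaw 0.0
(0.535, 0.025, 0.08, 98) -> [0.   0.   0.42] yaw 0.0
```

```bash

python3 -m jog '{"translation":[[0.25,0.01,0],[0.5,0.03,0],[0.8,0.05,0],[1,0.056,0],[1,0.056,0.2],[1,0.056,0.4],[1,0.056,0.5],[1,0.056,0.5]],"yaw":[0,0,0,0,0,0,0,0],"jaw":[1,1,1,1,1,1,1,1]}' 40 | grep -E "pos|ft_"
python3 -m jog '{"translation":[[0,0,0],[0,0,0],[0,0,0.01],[0,0,0.02],[0,0,0.03],[0,0,0.04],[0,0,0.05],[0,0,0.05]],"yaw":[0,0,0,0,0,0,0,0],"jaw":[1,1,1,1,1,1,1,1]}' 5
python3 -m jog '{"translation":[[0,0,0.01],[0,0,0.02],[0,0,0.03],[0,0,0.03]],"yaw":[0,0,0,0],"jaw":[1,1,1,1]}' 5 | grep -E "pos|ft_|width"
```

```text
position: [0.5344, 0.0234, 0.2271]
ft_force: [-0.2, 0.3, -0.5]
time: 47.58
position: [0.5352, 0.0235, 0.2187]
tool_rot: [-2.062, -2.37, 0.001]
ft_force: [-0.3, 0.1, -1.4]
grip_width: 0.345
grip_force: 5.0
position: [0.5356, 0.0242, 0.2137]
ft_force: [-0.7, 1.1, 4.8]
grip_width: 0.342
```

```bash

for i in 1 2 3; do python3 -m jog '{"translation":[[0,0,0.007],[0,0,0.013],[0,0,0.013]],"yaw":[0,0,0],"jaw":[1,1,1]}' 4 | grep -E "pos|ft_"; done
```

```text
position: [0.5356, 0.0242, 0.2111]
ft_force: [-2.4, 1.7, 4.6]
position: [0.5356, 0.0242, 0.2084]
ft_force: [-1.6, 1.0, 5.0]
position: [0.5356, 0.024, 0.2057]
ft_force: [-1.6, 1.5, 4.9]
```

```bash

python3 -m jog '{"translation":[[0,0,0],[0,0,0],[0,0,0],[0,0,0],[0,0,-0.1],[0,0,-0.3],[-0.2,0,-0.55],[-0.2,0,-0.55]],"yaw":[0,0,0,0,0,0,0,0],"jaw":[0.4,0.4,0.4,0.4,0.4,0.4,0.4,0.4]}' 5 | grep -E "pos|ft_|width"
python3 -m jog '{"translation":[[0,0,0],[0,0,0]],"yaw":[0,0],"jaw":[0.4,0.4]}' | grep time
python3 - <<'E'
from h import *
plan((.535,.025,.164,98))
s=ctrl.get_state();im=ctrl.get_image("wrist");S=ctrl.get_image("side");T=ctrl.get_image("top")
cv2.imwrite("pics/w12.png",im["pixels"]);np.save("st12.npy",{k:s[k] for k in("position","tool_rot")},allow_pickle=True)
for n,i,st in(("W",im,s),("S",S,None),("T",T,None)):
    for l in("large_a_mid","small_b_mid"):
        for d in ctrl.silhouettes(l,i)[:5]:
            ys,xs=np.where(d["region"]); r=cv2.minAreaRect(np.column_stack([xs,ys]).astype(np.float32))
            print(n,l,round(d["p"],2),np.round(d["at"]),[xs.min(),xs.max(),ys.min(),ys.max()],np.round(on_z(i,d["at"],.05,st),3),i["pixels"][int(d["at"][1]),int(d["at"][0])])
    print(n,"pred upright box",[np.round(proj(i,(.5356+dx,.028+dy,z),st)).tolist() for z in(.058,0) for dx,dy in((-.015,-.024),(.015,-.024),(.015,.024),(-.015,.024))])
E
```

```text
position: [0.5428, -0.0189, 0.3203]
ft_force: [-0.3, 0.8, -1.2]
grip_width: 0.599
time: 50.45
t 50.5 grasp [ 0.5398 -0.0149  0.1502] yaw 98.04 tilt [-0.002  0.001] F [-0.6  1.   0.2] w 0.599 gf 0.0 q7 -0.02
(0.535, 0.025, 0.164, 98) -> [ 0.201   0.0041 -0.0691] yaw 0.0002
W large_a_mid 0.86 [244. 236.] [np.int64(226), np.int64(263), np.int64(210), np.int64(264)] [ 0.535 -0.052  0.05 ] [138 138 142]
W large_a_mid 0.63 [261. 232.] [np.int64(175), np.int64(306), np.int64(193), np.int64(314)] [ 0.55  -0.047  0.05 ] [193 204 215]
W small_b_mid 0.81 [188.  15.] [np.int64(161), np.int64(205), np.int64(0), np.int64(36)] [0.463 0.134 0.05 ] [ 70  76 255]
W pred upright box [[235.0, 176.0], [271.0, 181.0], [280.0, 124.0], [243.0, 118.0], [239.0, 162.0], [268.0, 166.0], [276.0, 119.0], [245.0, 115.0]]
S large_a_mid 0.91 [239. 247.] [np.int64(232), np.int64(249), np.int64(236), np.int64(265)] [ 0.533 -0.054  0.05 ] [87 92 88]
S large_a_mid 0.3 [252. 295.] [np.int64(201), np.int64(290), np.int64(234), np.int64(345)] [ 0.551 -0.183  0.05 ] [109 172 227]
S small_b_mid 0.93 [212. 226.] [np.int64(205
[... 688 characters left out ...]
np.int64(261)] [0.436 0.245 0.05 ] [146 151 148]
T small_b_mid 0.76 [166. 255.] [np.int64(157), np.int64(177), np.int64(247), np.int64(262)] [0.433 0.251 0.05 ] [146 151 148]
T small_b_mid 0.74 [133. 232.] [np.int64(122), np.int64(143), np.int64(224), np.int64(240)] [0.476 0.333 0.05 ] [ 56  62 202]
T small_b_mid 0.67 [213. 254.] [np.int64(207), np.int64(223), np.int64(245), np.int64(257)] [0.446 0.147 0.05 ] [ 62  69 202]
T small_b_mid 0.51 [262. 245.] [np.int64(255), np.int64(272), np.int64(238), np.int64(254)] [0.476 0.04  0.05 ] [ 47  53 202]
T pred upright box [[280.0, 226.0], [281.0, 213.0], [260.0, 211.0], [259.0, 224.0], [278.0, 230.0], [279.0, 217.0], [259.0, 215.0], [258.0, 228.0]]
```

```bash
cat >> h.py <<'E'
def ascii(img,x0,x1,y0,y1,sx=2,sy=4):
    a=img[y0:y1,x0:x1].astype(int); b,g,r=a[...,0],a[...,1],a[...,2]
    for y in range(0,a.shape[0],sy):
        line=""
        for x in range(0,a.shape[1],sx):
            p=a[y:y+sy,x:x+sx].reshape(-1,3).mean(0); d=p[2]-p[0];v=p.max()
            line+= "R" if d>110 and p[1]<100 else "o" if d>45 else "#" if v<60 else ("W" if v>200 else "w" if v>165 else "+" if v>125 else "-" ) if d<12 else ("." if v>100 else ",")
        print(y0+y,line)
E
python3 - <<'E'
from h import *
ascii(cv2.imread("pics/w12.png"),190,320,90,280)
E
```

```text
90 .................................................................
94 .................................................................
98 .................................................................
102 oooooo....................WWWWWWWWWWWWWWWW.......................
106 RRRRRRRooo...............WWWWWWWWWWWWWWWWWW......................
110 RRRRRRRRRRRoo............WWWWWWWWWWWWWWWWWW......................
114 RRRRRRRRRRRRRRo..........WWWWWWWWWWWWWWWWWW......................
118 RRRRRRRRRRoooo...........WWWWWWWWWWWWWWWWWW......................
122 RRRRRRRRRRooo............WWWWWWWWWWWWWWWWWW......................
126 RRRRRRRRRRoo.............WWWWWWWWWWWWWWWWWW......................
130 RRRRRRRRRoo..............WWWWWWWWWWWWWWWWWW......................
134 RRRRRRRRoo...............WWWWWWWWWWWWWWWWWW......................
138 RRRRRRRoo................WWWWWWWWWWWWWWWWWW......................
142 RRRRRRoo.................WWWWWWWWWWWWWWWWWW......................
146 RRRRoo...................WWWWWWWWWWWWWWWWWW......................
150 RRo......................WWWWWWWWWWWWWWWWWW......
[... 1556 characters left out ...]

242 ###########,ooooooo...+++++++++++....oooooooooooooooooo##########
246 ###########,ooooooo...+++++++++++....ooooooooooooooooo,##########
250 ###########,ooooooo...+++++++++++....ooooooooooooooooo,##########
254 ###########,ooooooo...+++++++++++...oooooooooooooooooo,##########
258 ###########oooooooo...+++++++++++...ooooooooooooooooooo,#########
262 ##########,oooooooo...+---------+...ooooooooooooooooooo,,,,,,,---
266 -----------------------------------------------------------------
270 -----------------------------------------------------------------
274 +++++++++++++++++++++++++++++++++++++++++++++++++++++++++++++++++
278 +++++++++++++++++++++++++++++++++++++++++++++++++++++++++++++++++
```

A printed brightness map of the wrist image shows LB standing upright and square on the worktop, its top at columns 240-276 and rows 102-161. I'll regrip it.

```bash
python3 - <<'E'
from h import *
s=np.load("st12.npy",allow_pickle=True).item(); im=ctrl.get_image("wrist")
g=lambda p:on_z(im,p,.058,s)
print(g((258,131.5)),np.linalg.norm(g((258,102))-g((258,161))),np.linalg.norm(g((240,131))-g((276,131))))
c=g((258,131.5)); plan((*c[:2],.1,98),(*c[:2],.044,98))
E
```

```text
[0.533932   0.04306258 0.058     ] 0.04748050429896976 0.02855740214020678
t 51.0 grasp [ 0.5408 -0.016   0.151 ] yaw 97.96 tilt [-0.  0.] F [ 0.  -0.5  0.3] w 0.598 gf 0.0 q7 -0.02
(np.float64(0.5339319999456524), np.float64(0.043062578337930604), 0.1, 98) -> [0.2971 0.0069 0.2551] yaw -0.0002
(np.float64(0.5339319999456524), np.float64(0.043062578337930604), 0.044, 98) -> [0.   0.   0.28] yaw 0.0
```

```bash

python3 -m jog '{"translation":[[0.15,0.007,0.1],[0.292,0.007,0.2],[0.292,0.007,0.35],[0.292,0.007,0.47],[0.292,0.007,0.52],[0.292,0.007,0.53],[0.292,0.007,0.53]],"yaw":[0,0,0,0,0,0,0],"jaw":[0.4,0.4,0.4,0.4,0.4,0.4,0.4]}' 40 | grep -E "pos|ft_"
python3 -m jog '{"translation":[[0,0,0],[0,0,0],[0,0,0],[0,0,0],[0,0,0],[0,0,0]],"yaw":[0,0,0,0,0,0],"jaw":[1,1,1,1,1,1]}' 40 
python3 -m jog '{"translation":[[0,0,-0.04],[0,0,-0.08],[0,0,-0.15],[0,0,-0.3],[0,0,-0.45],[0,0,-0.6],[0,0,-0.6]],"yaw":[0,0,0,0,0,0,0],"jaw":[1,1,1,1,1,1,1]}' 40
python3 -c "
from h import *
plan((.552,-.1655,.164,98.1),(.552,-.1655,.1,98.1))"
```

```text
position: [0.5346, 0.042, 0.2099]
ft_force: [0.5, -0.0, 0.6]
time: 52.58
position: [0.5342, 0.0419, 0.2094]
tool_rot: [2.062, 2.37, -0.0]
ft_force: [-1.3, -0.0, 4.1]
grip_width: 0.342
grip_force: 40.0
time: 53.45
position: [0.5351, 0.0425, 0.3321]
tool_rot: [2.059, 2.366, 0.005]
ft_force: [0.1, 0.4, -2.7]
grip_width: 0.34
grip_force: 40.0
t 53.5 grasp [0.536  0.0423 0.1681] yaw 97.95 tilt [ 0.006 -0.001] F [ 0.1  0.4 -2.7] w 0.34 gf 40.0 q7 -0.12
(0.552, -0.1655, 0.164, 98.1) -> [-1.0403 -0.0647  0.0206] yaw -0.0008
(0.552, -0.1655, 0.1, 98.1) -> [0.   0.   0.32] yaw 0.0
```

```bash

python3 -m jog '{"translation":[[-0.25,-0.02,0],[-0.5,-0.04,0],[-0.8,-0.055,0],[-1,-0.065,0],[-1,-0.065,0],[-1,-0.065,0]],"yaw":[0,0,0,0,0,0],"jaw":[1,1,1,1,1,1]}' 40 | grep -E "pos|ft_"
python3 -m jog '{"translation":[[-0.04,0,0],[-0.04,0,0.1],[-0.04,0,0.2],[-0.04,0,0.3],[-0.04,0,0.33],[-0.04,0,0.33],[-0.04,0,0.33]],"yaw":[0,0,0,0,0,0,0],"jaw":[1,1,1,1,1,1,1]}' 40 | grep -E "pos|ft_"
python3 - <<'E'
from h import *
plan((.552,-.1655,.1,98.1))
s=ctrl.get_state();im=ctrl.get_image("wrist")
cv2.imwrite("pics/w13.png",im["pixels"]);np.save("st13.npy",{k:s[k] for k in("position","tool_rot")},allow_pickle=True)
a=im["pixels"].astype(int)
print("cols 225-300 rows 160-206 (green/4)")
for y in range(160,212,2): print(y," ".join("%2d"%(v//4) for v in a[y,222:302:2,1]))
E
```

```text
position: [0.5487, -0.1571, 0.3282]
ft_force: [-0.1, 1.5, -1.1]
position: [0.5505, -0.1658, 0.2638]
ft_force: [0.5, 0.4, -1.7]
t 55.1 grasp [ 0.5507 -0.1659  0.0998] yaw 97.95 tilt [ 0.001 -0.   ] F [ 0.5  0.4 -1.7] w 0.34 gf 40.0 q7 0.2
(0.552, -0.1655, 0.1, 98.1) -> [ 0.0011  0.0068 -0.0008] yaw -0.0008
cols 225-300 rows 160-206 (green/4)
160 38 42 42 39 38 36 31 24 35 38 38 41 42 39 38 41 44 43 41 41 39 37 35 38 41 42 29 19 28 30 34 37 39 40 40 39 36 39 47 49
162 41 45 44 40 37 38 34 25 31 34 34 37 39 39 39 40 40 39 38 37 36 33 30 32 35 37 27 18 29 31 36 36 36 37 40 41 40 41 47 46
164 40 43 43 39 37 38 38 27 19 21 22 22 23 23 23 23 23 22 22 22 21 20 19 19 20 21 18 18 32 35 39 38 37 37 38 39 40 41 46 45
166 37 40 42 39 39 40 39 28 19 19 19 19 19 18 19 18 18 18 17 18 17 17 17 17 18 18 18 19 33 39 42 39 37 37 38 35 34 39 45 46
168 36 39 42 42 42 42 38 31 27 27 28 27 26 24 23 23 25 26 25 24 23 24 26 26 25 25 24 25 32 39 43 40 38 38 38 37 35 36 44 46
170 37 37 41 42 42 41 37 35 35 37 38 37 36 33 31 32 33 33 32 31 31 34 35 34 32 32 31 31 31 36 42 41 39 39 38 36 35 39 44 46
172 38 36 39 
[... 1766 characters left out ...]
31 31 31 31 31 31 31 31 31 31 31 31 31 31 28 26 21 19 17 20 21 23 25 25 23 21 20
202 25 24 23 23 24 27 30 31 31 31 31 31 31 31 31 31 31 31 31 31 31 31 31 31 31 31 31 30 27 22 20 21 23 24 25 25 25 23 22 20
204 27 26 24 22 23 28 30 31 31 31 32 31 31 31 31 31 32 32 31 31 32 32 31 32 32 31 32 31 28 24 22 23 24 24 24 25 24 23 22 19
206 27 26 24 22 24 29 31 31 32 32 32 32 32 32 32 32 32 32 32 32 32 32 32 32 32 32 32 32 29 26 24 23 23 23 23 24 23 22 23 22
208 26 27 26 24 26 29 31 32 32 32 32 32 32 32 32 32 32 32 32 32 32 32 32 32 32 32 32 32 31 26 25 25 24 24 24 25 24 26 25 24
210 25 26 27 27 27 30 32 32 32 32 32 32 32 32 32 32 32 32 32 32 32 32 32 32 32 32 32 32 32 28 26 25 25 25 26 26 26 27 25 23
```

```bash
python3 -c "
from h import *
for zr in(.033,.037):
  for zf in(.0525,.0555): rel('st13.npy',234,278,177,233.5,278.5,190.5,.024,zr=zr,zf=zf,x0=0,y0=0,k=1)
"
```

```text
tool-x shift 0.0113 tool-y 0.0002 pocket ctr [ 0.5514 -0.1644] pack ctr [ 0.5517 -0.1666]
tool-x shift 0.0066 tool-y 0.0003 pocket ctr [ 0.5514 -0.1644] pack ctr [ 0.5515 -0.1657]
tool-x shift 0.0166 tool-y 0.0002 pocket ctr [ 0.5513 -0.1633] pack ctr [ 0.5517 -0.1666]
tool-x shift 0.0119 tool-y 0.0002 pocket ctr [ 0.5513 -0.1633] pack ctr [ 0.5515 -0.1657]
```

```bash

python3 -m jog '{"translation":[[0.003,0.001,0.03],[0.003,0.001,0.06],[0.003,0.001,0.09],[0.003,0.001,0.11],[0.003,0.001,0.115]],"yaw":[0,0,0,0,0],"jaw":[1,1,1,1,1]}' 40 | grep -E "pos|ft_"
for i in 1 2 3; do python3 -m jog '{"translation":[[0,0,0.008],[0,0,0.012]],"yaw":[0,0],"jaw":[1,1]}' 40 | grep -E "pos|ft_"; done
```

```text
position: [0.55, -0.1652, 0.2397]
ft_force: [-0.0, -0.4, -1.7]
position: [0.5502, -0.1652, 0.2378]
ft_force: [0.0, -0.1, -1.2]
position: [0.5501, -0.1652, 0.2353]
ft_force: [-0.3, -0.0, -0.8]
position: [0.5501, -0.1652, 0.2328]
ft_force: [0.6, -0.0, -1.2]
```

```bash

python3 -m jog '{"translation":[[0,0,0.01],[0,0,0.02],[0,0,0.03],[0,0,0.03]],"yaw":[0,0,0,0],"jaw":[1,1,1,1]}' 40 | grep -E "pos|ft_"
python3 -m jog '{"translation":[[0,0,0.007],[0,0,0.014],[0,0,0.014]],"yaw":[0,0,0],"jaw":[1,1,1]}' 40 | grep -E "pos|ft_"
```

```text
position: [0.5501, -0.1652, 0.2267]
ft_force: [0.6, -0.6, -1.5]
position: [0.5501, -0.1652, 0.224]
ft_force: [-0.3, 0.0, -1.1]
```

```bash

python3 -m jog '{"translation":[[0,0,0],[0,0,0],[0,0,0],[0,0,0],[0,0,-0.1],[0,0,-0.3],[0,0,-0.6],[0,0,-0.6]],"yaw":[0,0,0,0,0,0,0,0],"jaw":[0.43,0.43,0.43,0.43,0.43,0.43,0.43,0.43]}' 40 | grep -E "pos|ft_|width"
python3 -m jog '{"translation":[[0.3,0,0],[0.6,0.1,0],[0.9,0.2,0],[1,0.25,0],[1,0.25,0],[1,0.25,0]],"yaw":[0,0.01,0.02,0.03,0.031,0.031],"jaw":[0.4,0.4,0.4,0.4,0.4,0.4]}' 40 | grep -E "pos|ft_|width"
python3 - <<'E'
from h import *
plan((.5945,.085,.18,92.3))
T=ctrl.get_image("top")
for p in((.551,-.1645),(.5355,-.0585)):
    print([np.round(proj(T,(p[0]+dx,p[1]+dy,.073))).tolist() for dx,dy in((-.0115,.0258),(.0182,.0218),(.0115,-.0258),(-.0182,-.0218))])
ascii(T["pixels"],285,390,190,240,1,2)
E
```

```text
position: [0.5522, -0.1649, 0.351]
ft_force: [0.0, -0.2, -0.0]
grip_width: 0.568
position: [0.5719, 0.0384, 0.344]
ft_force: [-0.3, -0.6, 0.2]
grip_width: 0.598
t 59.3 grasp [0.5718 0.0382 0.18  ] yaw 92.31 tilt [-0.001 -0.001] F [-0.3 -0.6  0.2] w 0.598 gf 0.0 q7 -0.24
(0.5945, 0.085, 0.18, 92.3) -> [2.294e-01 1.227e-01 2.000e-04] yaw 0.0001
[[345.0, 224.0], [348.0, 211.0], [369.0, 216.0], [367.0, 229.0]]
[[297.0, 226.0], [300.0, 213.0], [321.0, 218.0], [318.0, 231.0]]
190 ,...............................,,,,,,,,,,,,,,,,,,,,,oooooooooooooooooooooooooooooooooooooooooooooooooooo
192 ,................................,,,,,,,,,,,,,,,,,,,,,ooooooooooooooooooooooooooooooooooooooooooooooooooo
194 ,.................................,,,,,,,,,,,,,,,,,,,,ooooooooooooooooooooooooooooooooooooooooooooooooooo
196 ,,................................,,,,,,,,,,,,,,,,,,,,,ooooooooooooooooooooooooooooooooooooooooooooooooo,
198 ,,.................................,,,,,,,,,,,,,,,,,,,,,ooooooooooooooooooooooo,ooooooooooooooooooooooooo
200 ,,,................................,,,,,,,,,,,,,,,,,,,,,,oooooooooooooo
[... 1424 characters left out ...]
+wwwwwwwww++++++..oooooooooooooooo,ooooo
228 ,,,,,,,,,,.................................,,,,,,,,,,,,,,,,,,,,,,,------------,,,oooooooooooooooooooooooo
230 ,,,,,,,,,,..................................,,,,,,,,,,,,,,,,,,,,,,,oooooooooooooooooooooooooooooooooooooo
232 ,,,,,,,,,,,..................................,,,,,,,,,,,,,,,,,,,,,,oooooooooooooooooooooooooooooooooooooo
234 ,,,,,,,,,,,..................................,,,,,,,,,,,,,,,,,,,,,,oooooooooooooooooooooooooooooooooooooo
236 ,,,,,,,,,,,,..................................,,,,,,,,,,,,,,,,,,,,,,ooooooooooooooooooooooooooooooooooooo
238 ,,,,,,,,,,,,..................................,,,,,,,,,,,,,,,,,,,,,,,oooooooooooooooooooooooooooooooooooo
```

LB now sits upright in pocket 3, its top matching the predicted pixels. Next is the small pack in the dock.

```bash

python3 -m jog '{"translation":[[0.1,0.06,0],[0.23,0.12,0],[0.23,0.12,0],[0.23,0.12,0],[0.23,0.12,0]],"yaw":[0,0,0,0,0],"jaw":[0.4,0.4,0.4,0.4,0.4]}' 40 | grep -E "pos|ft_|width"
python3 - <<'E'
from h import *
s=ctrl.get_state();im=ctrl.get_image("wrist")
plan((.5945,.1215,.1,92.3),(.5945,.1215,.064,92.3))
np.save("st14.npy",{k:s[k] for k in("position","tool_rot")},allow_pickle=True)
print(np.round([proj(im,(.5945+dx,.1215+dy,.078),s) for dx,dy in((0,.018),(0,-.018),(-.013,0),(.013,0))]))
ascii(im["pixels"],210,310,110,230,2,3)
E
```

```text
position: [0.5941, 0.0849, 0.344]
ft_force: [-0.0, 0.1, -0.3]
grip_width: 0.601
t 60.0 grasp [0.594  0.085  0.1801] yaw 92.24 tilt [-0.    -0.001] F [-0.5  1.9 -0.2] w 0.601 gf 0.0 q7 -0.34
(0.5945, 0.1215, 0.1, 92.3) -> [0.1823 0.0095 0.4004] yaw -0.0003
(0.5945, 0.1215, 0.064, 92.3) -> [0.   0.   0.18] yaw 0.0
[[258. 134.]
 [257. 176.]
 [242. 155.]
 [273. 156.]]
110 ..WWWWWWWWWWWWwWWWWWWWWWWWWWWWWwwWWWWWWWWWWWW.....
113 ..WWWWWWWWWWWWwwWWWWWWWWWWWWWWWwwWWWWWWWWWWWW.....
116 ..WWWWWWWWWWWWwwWWWWWWWWWWWWWWW+wWWWWWWWWWWWW.....
119 ..WWWWWWWWWWWWWwwwwwwwWWWWwwwwwwwWWWWWWWWWWWW.....
122 ..WWWWWWWWWWWWWWWWWWWWWWWWWWWWWWWWWWWWWWWWWWW.....
125 ..WWWWWWWWWWWWWWWWWWWWWWWWWWWWWWWWWWWWWWWWWWW.....
128 ..WWWWWWWWWWWWWwwWWWWWwww..WWW+wWWWWWWWWWWWWW.....
131 ..WWWWWWWWWWWWWw+ww.........ww+wWWWWWWWWWWWWW.....
134 ..WWWWWWWWWWWWWww..WWWWWW.....wwWWWWWWWWWWWWW.....
137 ..WWWWWWWWWWWWWWWWWWWWWWWWWWWWWWWWWWWWWWWWWWW.....
140 ..WWWWWWWWWWWWWwWWWWWWWWWWWWWWWWWWWWWWWWWWWWw.....
143 ..WWWWWWWWWWWWWwWWWWWWWWWWWWWWWWWWWWWWWWWWWWW.....
146 ..wWWWWWWWWWWWWwWWWWWWWWWWWWWWWWWWWWWWWWWWWWw.....
149 ..wWWWWWWWWWWW
[... 766 characters left out ...]
........................................
194 ..................................................
197 ..................................................
200 ..................................................
203 ..................................................
206 ..................................................
209 ..................................................
212 ..................................................
215 ..................................................
218 ..................................................
221 ..................................................
224 -............................................,,--#
227 #,...........................................#####
```

```bash

python3 -m jog '{"translation":[[0.1,0.005,0],[0.178,0.007,0.1],[0.178,0.007,0.3],[0.178,0.007,0.48],[0.178,0.007,0.55],[0.178,0.007,0.575],[0.178,0.007,0.575]],"yaw":[0,0,0,0,0,0,0],"jaw":[0.4,0.4,0.4,0.4,0.4,0.4,0.4]}' 40|grep -E "pos|ft_"
python3 -m jog '{"translation":[[0,0,0],[0,0,0],[0,0,0],[0,0,0],[0,0,0],[0,0,0]],"yaw":[0,0,0,0,0,0],"jaw":[1,1,1,1,1,1]}' 40
python3 -m jog '{"translation":[[0,0,-0.02],[0,0,-0.05],[0,0,-0.08],[0,0,-0.12],[0,0,-0.2],[0,0,-0.35],[0,0,-0.5],[0,0,-0.5]],"yaw":[0,0,0,0,0,0,0,0],"jaw":[1,1,1,1,1,1,1,1]}' 40
python3 -c "
from h import *
plan((.558,-.08,.164,98),(.558,-.216,.164,98),(.558,-.216,.1,98))"
```

```text
position: [0.5945, 0.1224, 0.2301]
ft_force: [0.5, -0.2, -1.2]
time: 61.68
position: [0.5941, 0.1224, 0.2294]
tool_rot: [2.175, 2.267, 0.0]
ft_force: [-0.3, -1.0, 2.5]
grip_width: 0.295
grip_force: 40.0
time: 62.68
position: [0.5949, 0.1231, 0.3329]
tool_rot: [2.172, 2.264, 0.008]
ft_force: [0.3, 0.3, -0.2]
grip_width: 0.295
grip_force: 40.0
t 62.7 grasp [0.5959 0.1232 0.1689] yaw 92.37 tilt [0.006 0.001] F [ 0.3  0.3 -0.2] w 0.295 gf 40.0 q7 -0.42
(0.558, -0.08, 0.164, 98) -> [-1.0073 -0.2316  0.0244] yaw -0.0313
(0.558, -0.216, 0.164, 98) -> [-0.6734 -0.0946  0.    ] yaw 0.0
(0.558, -0.216, 0.1, 98) -> [0.   0.   0.32] yaw 0.0
```

```bash

python3 -m jog '{"translation":[[-0.25,-0.05,0],[-0.5,-0.1,0],[-0.8,-0.18,0],[-1,-0.23,0],[-1,-0.23,0]],"yaw":[-0.006,-0.012,-0.02,-0.031,-0.031],"jaw":[1,1,1,1,1]}' 40|grep -E "pos|ft_"
python3 -m jog '{"translation":[[-0.2,-0.02,0],[-0.5,-0.06,0],[-0.685,-0.093,0],[-0.685,-0.093,0.08],[-0.685,-0.093,0.2],[-0.685,-0.093,0.28],[-0.685,-0.093,0.34],[-0.685,-0.093,0.34]],"yaw":[0,0,0,0,0,0,0,0],"jaw":[1,1,1,1,1,1,1,1]}' 40|grep -E "pos|ft_|width"
python3 -m jog '{"translation":[[0,0,0],[0,0,0]],"yaw":[0,0],"jaw":[1,1]}' 40 | grep time
python3 - <<'E'
from h import *
plan((.558,-.217,.1,98))
s=ctrl.get_state();im=ctrl.get_image("wrist")
cv2.imwrite("pics/w15.png",im["pixels"]);np.save("st15.npy",{k:s[k] for k in("position","tool_rot")},allow_pickle=True)
a=im["pixels"].astype(int)
for y in range(166,220,2): print(y," ".join("%2d"%(v//4) for v in a[y,222:292:2,1]))
E
```

```text
position: [0.5553, -0.0843, 0.3282]
ft_force: [0.0, 0.3, -0.5]
position: [0.5567, -0.2169, 0.2602]
ft_force: [-0.1, -1.4, 0.1]
grip_width: 0.296
time: 64.55
t 64.5 grasp [ 0.5575 -0.2178  0.098 ] yaw 97.95 tilt [ 0.001 -0.001] F [-0.4  0.2 -0.8] w 0.293 gf 40.0 q7 0.26
(0.558, -0.217, 0.1, 98) -> [ 0.0036  0.0033 -0.0098] yaw -0.0003
166 41 40 39 38 39 58 62 62 56 42 41 41 41 41 41 41 41 41 41 41 41 41 41 41 41 52 62 62 62 48 34 36 40 40 41
168 39 37 36 36 38 57 62 62 55 41 41 41 41 41 41 41 41 41 41 41 41 41 41 41 41 52 62 62 62 46 32 36 41 42 42
170 36 36 37 38 39 57 62 62 58 42 41 41 41 41 41 41 41 41 41 41 41 41 41 41 41 51 62 62 62 46 32 37 42 43 43
172 36 37 39 41 40 57 62 62 55 41 41 41 41 41 41 41 41 41 41 41 41 41 41 41 41 51 62 62 62 45 32 38 40 38 40
174 37 38 39 40 37 56 62 62 58 42 41 41 41 41 41 41 41 41 41 41 41 40 41 40 41 51 62 62 61 45 32 36 36 32 34
176 36 36 36 36 34 56 62 62 58 42 41 40 41 41 41 41 41 41 40 40 40 40 40 40 41 51 62 62 61 45 36 36 33 31 33
178 39 37 34 33 33 55 61 62 58 42 40 40 40 40 40 41 40 40 40 40 40 41 41 40 40 50 62 62 61 45 36 36 31 30 32
1
[... 1478 characters left out ...]
8 28 28 28 28 28 28 25 18 21 25 26 25 25 24 23
208 22 22 24 24 26 25 23 17 17 17 17 17 18 18 18 18 18 18 18 18 18 18 18 18 18 17 17 17 22 25 25 24 22 22 22
210 22 22 24 26 26 25 23 22 25 26 26 26 26 26 26 26 26 26 26 26 26 26 26 26 26 25 23 17 20 25 25 24 23 22 23
212 23 23 25 26 24 22 21 26 27 27 27 27 27 27 27 27 27 27 27 27 27 27 27 27 27 27 26 18 19 24 26 26 25 24 24
214 24 24 25 25 23 20 21 26 27 27 27 27 27 27 27 27 27 27 27 27 27 27 27 27 27 27 26 20 19 24 26 26 25 24 21
216 25 24 23 22 21 20 23 27 27 27 27 27 27 27 27 27 27 27 27 27 27 27 27 27 27 27 27 22 21 24 24 24 24 23 22
218 25 23 21 20 20 20 24 27 27 27 27 27 27 27 27 27 27 27 27 27 27 27 27 27 27 27 27 25 22 23 23 22 23 24 23
```

```bash
python3 - <<'E'
from h import *
s=np.load("st15.npy",allow_pickle=True).item(); im=ctrl.get_image("wrist")
g=lambda u,v,z:np.round(on_z(im,(u,v),z,s),4)
print("LB end",g(256,189,.073),g(256,188,.073),"foot +y",g(255,202.5,.0527),"->pack ctr y-.0178")
print("P4 sides",g(238,198,.035),g(277,198,.035),"foot sides",g(235.5,203,.0527),g(274.5,203,.0527))
E
```

```text
LB end [ 0.554  -0.1869  0.073 ] [ 0.5539 -0.1863  0.073 ] foot +y [ 0.5555 -0.2026  0.0527] ->pack ctr y-.0178
P4 sides [ 0.5435 -0.2072  0.035 ] [ 0.5719 -0.2032  0.035 ] foot sides [ 0.5425 -0.2048  0.0527] [ 0.5686 -0.2012  0.0527]
```

```bash

python3 -m jog '{"translation":[[0,0,-0.1],[0,0,-0.25],[-0.1,0,-0.33],[-0.2,0,-0.33],[-0.2,0,-0.33],[-0.2,0,-0.33],[-0.2,0,-0.33]],"yaw":[0,0,0,0,0,0,0],"jaw":[1,1,1,1,1,1,1]}' 40|grep -E "pos|ft_|width"
python3 - <<'E'
from h import *
s=ctrl.get_state();im=ctrl.get_image("wrist");s2=ctrl.get_state()
print(s["position"],s2["position"])
plan((.558,-.217,.1,98))
cv2.imwrite("pics/w16.png",im["pixels"]);np.save("st16.npy",{k:s[k] for k in("position","tool_rot")},allow_pickle=True)
a=im["pixels"].astype(int)
print([np.round(proj(im,(x,y,z),s)).tolist() for x,y,z in((.555,-.197,.035),(.561,-.237,.035),(.553,-.189,.073))])
for y in range(120,200,2): print(y," ".join("%2d"%(v//4) for v in a[y,226:292:2,1]))
E
```

```text
position: [0.5623, -0.2562, 0.3265]
ft_force: [0.0, 0.4, -1.0]
grip_width: 0.291
[ 0.56233279 -0.25618126  0.32647815] [ 0.56238157 -0.25622984  0.32662364]
t 65.6 grasp [ 0.5622 -0.2561  0.1626] yaw 98.03 tilt [-0.001  0.001] F [ 0.8  1.  -0.3] w 0.293 gf 40.0 q7 0.35
(0.558, -0.217, 0.1, 98) -> [0.1965 0.0063 0.3131] yaw 0.0002
[[256.0, 126.0], [257.0, 169.0], [255.0, 120.0]]
120 36 38 39 36 33 32 25 24 27 26 25 24 24 25 24 24 24 24 24 24 24 26 31 32 31 33 36 34 30 32 34 35 38
122 37 39 40 38 35 33 35 32 31 27 23 25 26 27 30 27 27 27 23 23 30 31 32 37 39 38 38 36 33 34 37 38 39
124 39 37 37 40 38 34 36 38 38 34 32 36 38 32 36 36 34 35 37 36 35 33 35 41 41 40 42 41 38 39 42 40 36
126 35 32 35 41 41 38 37 32 29 27 27 30 31 29 29 30 28 30 33 32 30 29 30 33 34 33 40 41 43 44 43 41 37
128 34 32 35 40 41 41 41 34 25 25 26 34 36 33 33 34 31 27 34 34 30 27 25 21 26 31 39 43 47 47 43 40 37
130 36 33 35 36 37 39 40 35 29 37 36 37 37 37 39 41 39 36 37 39 37 32 27 18 24 32 40 45 46 45 44 43 39
132 39 38 37 36 36 37 37 33 29 41 42 41 41 41 40 40 38 38 41 46 44 36 30 25 22 31 41 45 44 42 45 46 4
[... 2700 characters left out ...]
6 26 24 23 28 31 26 20 20 22 24 25 24 24 24 25 23 23 22 22 23 25 23 20 19 19 22 33
188 17 17 17 17 17 17 17 16 16 17 17 17 16 15 16 18 19 19 20 18 19 18 18 18 19 18 19 19 18 17 17 17 18
190 17 17 16 16 16 16 16 16 16 16 16 16 15 15 16 16 16 16 16 16 16 16 16 16 16 16 16 17 17 17 17 17 17
192 23 22 20 21 21 20 21 21 20 20 20 20 20 20 20 20 20 21 20 20 20 21 21 22 22 21 23 23 23 23 23 23 23
194 22 22 22 22 22 22 22 22 22 21 22 22 22 22 21 21 21 22 22 22 22 22 22 22 22 22 22 22 22 23 23 23 22
196 22 22 22 22 23 22 22 22 22 22 22 22 22 22 22 22 22 21 21 21 21 21 21 21 22 21 21 21 21 21 21 22 21
198 22 22 22 23 23 22 22 22 22 22 22 22 22 22 22 22 21 22 22 21 21 21 21 21 22 21 21 21 26 27 28 27 24
```

```bash
python3 - <<'E'
from h import *
a=cv2.imread("pics/w16.png").astype(int)
for y in range(196,226,2): print(y," ".join("%2d"%(v//4) for v in a[y,226:292:2,1]))
s=np.load("st16.npy",allow_pickle=True).item(); im=ctrl.get_image("wrist")
g=lambda u,v,z:on_z(im,(u,v),z,s)[:2]
for z in(.033,.037): print("P4",z,np.round((g(257.5,127,z)+g(257.5,169,z))/2,4),"len",np.linalg.norm(g(257.5,127,z)-g(257.5,169,z)),np.linalg.norm(g(242,148,z)-g(273,148,z)))
for v in(202,204,206,208): print("foot row",v,np.round(g(255,v,.1172),4))
E
```

```text
196 22 22 22 22 23 22 22 22 22 22 22 22 22 22 22 22 22 21 21 21 21 21 21 21 22 21 21 21 21 21 21 22 21
198 22 22 22 23 23 22 22 22 22 22 22 22 22 22 22 22 21 22 22 21 21 21 21 21 22 21 21 21 26 27 28 27 24
200 23 23 22 22 23 23 23 22 22 22 23 23 23 23 23 23 23 22 22 22 22 22 21 22 22 21 21 22 31 34 34 33 33
202 22 22 22 22 23 30 27 27 27 27 27 28 29 31 31 32 29 27 27 28 27 27 27 27 26 21 21 24 34 34 34 34 34
204 22 22 22 22 25 40 37 36 36 36 36 36 36 37 37 43 39 38 38 38 38 38 38 38 35 22 21 24 34 34 33 34 34
206 22 23 22 22 22 26 27 27 27 27 27 27 27 27 27 27 27 27 27 27 27 27 27 27 26 21 21 23 33 34 34 34 35
208 22 22 22 22 22 16 16 16 16 17 17 17 17 17 17 17 17 17 17 17 17 17 17 16 16 20 21 22 32 34 34 34 35
210 22 22 22 22 22 22 24 25 25 25 26 25 25 25 25 26 25 25 25 25 25 25 25 24 22 21 21 23 33 34 34 35 34
212 22 22 22 22 23 26 26 26 27 26 27 26 26 27 26 27 26 26 27 26 26 26 26 26 26 22 21 25 34 34 34 35 34
214 22 22 22 23 24 26 26 27 27 27 26 27 26 26 27 26 26 27 26 27 26 26 27 26 26 23 21 26 34 34 35 35 35
216 22 22 22 22 24 26 26 27 27 26 26 27 27 27 26 26 27 27 26 26 26 26 27 26 26 24 22 31 35 34 35 34 35
218 22 22 22 22 25 26 27 27 27 27 27 27 26 27 27 27 27 26 27 26 27 26 27 26 26 25 22 28 34 34 34 34 35
220 21 22 22 22 25 26 27 27 27 27 27 27 27 27 27 27 27 27 27 27 27 27 27 27 26 25 22 25 34 35 36 35 35
222 21 22 22 22 25 27 27 27 27 27 27 27 27 27 27 27 27 27 27 27 27 27 27 27 26 26 23 26 35 35 36 32 30
224 18 21 21 21 26 27 27 27 27 27 27 27 27 27 27 27 27 27 27 27 27 27 27 27 27 26 23 24 33 34 21 12 12
P4 0.033 [ 0.5589 -0.2173] len 0.03965983695005077 0.02878080157423032
P4 0.037 [ 0.5588 -0.2167] len 0.03907921035897998 0.028359445865497147
foot row 202 [ 0.5601 -0.2404]
foot row 204 [ 0.5603 -0.2418]
foot row 206 [ 0.5605 -0.2432]
foot row 208 [ 0.5607 -0.2447]
```

```bash
python3 -c "
from h import *
plan((.5583,-.2160,.083,98))"
```

```text
t 65.6 grasp [ 0.5623 -0.2563  0.1628] yaw 98.02 tilt [-0.001  0.001] F [-0.8  1.4 -1.2] w 0.295 gf 40.0 q7 0.35
(0.5583, -0.216, 0.083, 98) -> [0.2023 0.0083 0.3988] yaw 0.0001
```

```bash

python3 -m jog '{"translation":[[0.1,0.004,0],[0.202,0.008,0],[0.202,0.008,0.15],[0.202,0.008,0.28],[0.202,0.008,0.35],[0.202,0.008,0.38],[0.202,0.008,0.39],[0.202,0.008,0.39]],"yaw":[0,0,0,0,0,0,0,0],"jaw":[1,1,1,1,1,1,1,1]}' 40|grep -E "pos|ft_|width"
for i in 1 2 3 4; do python3 -m jog '{"translation":[[0,0,0.008],[0,0,0.012],[0,0,0.012]],"yaw":[0,0,0],"jaw":[1,1,1]}' 40 | grep -E "pos|ft_"; done
```

```text
position: [0.5587, -0.217, 0.2499]
ft_force: [0.4, 0.7, -0.5]
grip_width: 0.299
position: [0.5584, -0.217, 0.2468]
ft_force: [-0.6, -0.6, -0.3]
position: [0.5583, -0.217, 0.2442]
ft_force: [0.2, -0.0, -0.6]
position: [0.5584, -0.217, 0.2418]
ft_force: [-0.4, 0.7, -1.0]
position: [0.5583, -0.217, 0.2394]
ft_force: [-0.4, -0.2, -0.8]
```

```bash

for i in 1 2 3 4; do python3 -m jog '{"translation":[[0,0,0.01],[0,0,0.018],[0,0,0.018]],"yaw":[0,0,0],"jaw":[1,1,1]}' 40 | grep -E "pos|ft_"; done
```

```text
position: [0.5583, -0.217, 0.2357]
ft_force: [0.3, 0.5, -0.7]
position: [0.5583, -0.217, 0.2321]
ft_force: [-0.4, -0.2, -0.8]
position: [0.5583, -0.217, 0.2285]
ft_force: [0.2, 0.7, 0.1]
position: [0.5583, -0.217, 0.2249]
ft_force: [-0.2, 0.2, -0.7]
```

```bash

python3 -m jog '{"translation":[[0,0,0],[0,0,0],[0,0,0],[0,0,0],[0,0,-0.1],[0,0,-0.3],[0,0,-0.6],[0,0,-0.7]],"yaw":[0,0,0,0,0,0,0,0],"jaw":[0.43,0.43,0.43,0.43,0.43,0.43,0.43,0.43]}' 40 | grep -E "pos|ft_|width"
python3 -m jog '{"translation":[[0.3,0,0],[0.6,0,0],[0.9,-0.1,0],[1,-0.15,0],[1,-0.15,0]],"yaw":[0,0.01,0.02,0.03,0.031],"jaw":[0.2,0.2,0.2,0.2,0.2]}' 40 | grep -E "pos|ft_|width"
python3 -c "
from h import *
plan((.44,.2,.2,92.3))
im=ctrl.get_image('top')
for d in ctrl.silhouettes('small_b_mid',im)[:5]: print(round(d['p'],2),np.round(d['at']),np.round(on_z(im,d['at'],.05),3),im['pixels'][int(d['at'][1]),int(d['at'][0])])
for d in ctrl.silhouettes('large_a_mid',im)[:5]: print('L',round(d['p'],2),np.round(d['at']),np.round(on_z(im,d['at'],.07),3))
"
```

```text
position: [0.5596, -0.2166, 0.3709]
ft_force: [0.0, -0.1, 0.3]
grip_width: 0.573
position: [0.5003, -0.0211, 0.3658]
ft_force: [0.2, -0.7, 0.5]
grip_width: 0.798
t 71.2 grasp [ 0.5004 -0.0214  0.2018] yaw 92.58 tilt [ 0.001 -0.002] F [ 0.2 -0.7  0.5] w 0.798 gf 0.0 q7 -0.01
(0.44, 0.2, 0.2, 92.3) -> [ 1.1195 -0.2518  0.009 ] yaw 0.0016
0.65 [134. 232.] [0.477 0.332 0.05 ] [ 49  55 201]
0.6 [214. 254.] [0.446 0.146 0.05 ] [ 60  67 201]
0.49 [170. 255.] [0.433 0.243 0.05 ] [146 150 147]
0.49 [264. 244.] [0.479 0.036 0.05 ] [ 44  52 201]
```

```bash

python3 -m jog '{"translation":[[0.3,-0.05,0],[0.6,-0.15,0],[0.9,-0.25,0],[1,-0.26,0],[1,-0.26,0],[1,-0.26,0],[1,-0.26,0]],"yaw":[0,0,0,0,0,0,0],"jaw":[0.2,0.2,0.2,0.2,0.2,0.2,0.2]}' 40 | grep -E "pos|ft_|width"
python3 - <<'E'
from h import *
s=ctrl.get_state();im=ctrl.get_image("wrist");plan()
np.save("st17.npy",{k:s[k] for k in("position","tool_rot")},allow_pickle=True)
u,v=np.round(proj(im,(.437,.246,.055),s)).astype(int); print(u,v)
for d in ctrl.silhouettes("small_b_mid",im)[:5]: print(round(d["p"],2),np.round(d["at"]),im["pixels"][int(d["at"][1]),int(d["at"][0])])
x0=max(0,u-50);y0=max(0,v-40);print(x0,y0)
cv2.imwrite("pics/w17.png",cv2.resize(im["pixels"][y0:y0+90,x0:x0+100],(660,594),interpolation=2))
E
```

```text
position: [0.4416, 0.1726, 0.3649]
ft_force: [-0.6, 0.4, -0.9]
grip_width: 0.797
t 72.3 grasp [0.4414 0.1729 0.201 ] yaw 92.19 tilt [-0. -0.] F [-0.2 -0.1 -0.2] w 0.801 gf 0.0 q7 -0.38
253 110
0.97 [265. 202.] [ 48  53 227]
0.94 [293.  24.] [ 87  93 255]
0.88 [251. 100.] [235 236 236]
0.67 [278. 295.] [ 40  48 255]
203 70
```

View pics/w17.png

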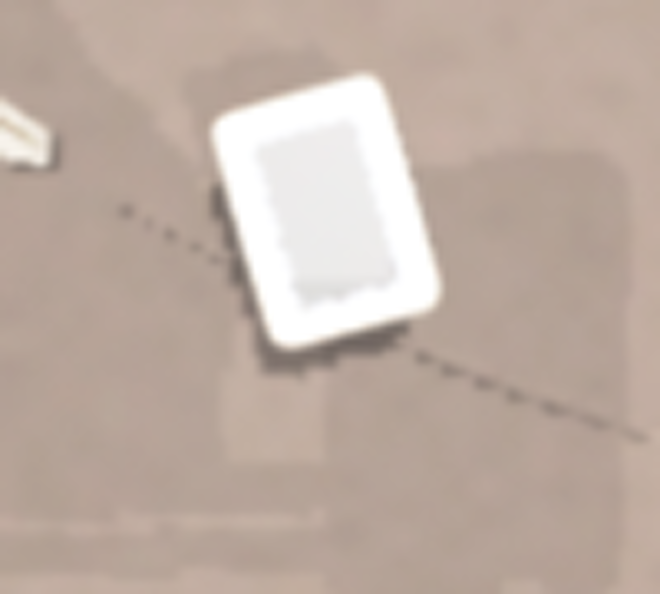

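The white pack is at crop (327,212), with its long axis turned about 16° counterclockwise. No red shows on it, so it is small_b. I grip it next.

```bash
python3 - <<'E'
from h import *
s=np.load("st17.npy",allow_pickle=True).item(); im=ctrl.get_image("wrist")
g=lambda p:on_z(im,(203+p[0]/6.6,70+p[1]/6.6),.058,s)
C=[g(p) for p in((212,122),(375,73),(441,300),(280,352))]; c=np.mean(C,0); v=(C[0]+C[1]-C[2]-C[3])/2
print(c,np.linalg.norm(v),np.linalg.norm(C[0]-C[1]),np.degrees(np.arctan2(v[1],v[0])))
y=np.degrees(np.arctan2(v[1],v[0])); plan((c[0],c[1],.1,y),(c[0],c[1],.0455,y))
E
```

```text
[0.43596009 0.25388089 0.058     ] 0.03481123233636587 0.02441914402240954 108.21076472809999
t 72.4 grasp [0.4411 0.1736 0.201 ] yaw 92.26 tilt [-0.  0.] F [ 0.3  0.  -0.8] w 0.8 gf 0.0 q7 -0.38
(np.float64(0.4359600857030534), np.float64(0.25388089496208704), 0.1, np.float64(108.21076472809999)) -> [ 0.402  -0.01    0.5051] yaw -0.0886
(np.float64(0.4359600857030534), np.float64(0.25388089496208704), 0.0455, np.float64(108.21076472809999)) -> [0.     0.     0.2725] yaw 0.0
```

```bash

python3 -m jog '{"translation":[[0.2,0,0.1],[0.397,-0.01,0.3],[0.397,-0.01,0.5],[0.397,-0.01,0.65],[0.397,-0.01,0.75],[0.397,-0.01,0.777],[0.397,-0.01,0.777]],"yaw":[-0.045,-0.089,-0.089,-0.089,-0.089,-0.089,-0.089],"jaw":[0.35,0.35,0.35,0.35,0.35,0.35,0.35]}' 40|grep -E "pos|ft_"
python3 -m jog '{"translation":[[0,0,0],[0,0,0],[0,0,0],[0,0,0],[0,0,0],[0,0,0]],"yaw":[0,0,0,0,0,0],"jaw":[1,1,1,1,1,1]}' 40
python3 -m jog '{"translation":[[0,0,-0.05],[0,0,-0.15],[0,0,-0.3],[0,0,-0.45],[0,0,-0.6],[0,0,-0.6]],"yaw":[0,0,0,0,0,0],"jaw":[1,1,1,1,1,1]}' 40|grep -E "pos|ft_|width"
python3 -c "
from h import *
plan((.51,.05,.164,98),(.545,-.15,.164,98),(.545,-.15,.164,98))"
```

```text
position: [0.4359, 0.2539, 0.2102]
ft_force: [-0.2, 0.2, -0.4]
time: 74.05
position: [0.4356, 0.2538, 0.2098]
tool_rot: [1.838, 2.548, -0.0]
ft_force: [-1.3, -0.9, 1.8]
grip_width: 0.294
grip_force: 39.8
position: [0.4361, 0.2549, 0.3328]
ft_force: [-0.7, -0.6, -0.4]
grip_width: 0.296
t 74.8 grasp [0.437  0.2551 0.1689] yaw 108.39 tilt [0.006 0.001] F [-0.7 -0.6 -0.4] w 0.296 gf 39.8 q7 -0.4
(0.51, 0.05, 0.164, 98) -> [-1.0881  0.0227  0.0243] yaw 0.0577
(0.545, -0.15, 0.164, 98) -> [-1.0146  0.0341  0.    ] yaw 0.0
(0.545, -0.15, 0.164, 98) -> [0. 0. 0.] yaw 0.0
```

```bash

python3 -m jog '{"translation":[[-0.25,0,0],[-0.5,0,0],[-0.8,0.02,0],[-1,0.02,0],[-1,0.02,0]],"yaw":[0.01,0.03,0.05,0.058,0.058],"jaw":[1,1,1,1,1]}' 40|grep -E "pos|ft_"
python3 -m jog '{"translation":[[-0.25,0,0],[-0.5,0,0],[-0.8,0.03,0.03],[-1,0.05,0.03],[-1,0.05,0.03],[-1,0.05,0.03]],"yaw":[0,0,0,0,0,0],"jaw":[1,1,1,1,1,1]}' 40|grep -E "pos|ft_"
python3 -c "
from h import *
plan((.549,-.153,.163,98))"
```

```text
position: [0.503, 0.0612, 0.3289]
ft_force: [0.1, 1.1, -1.4]
position: [0.5399, -0.1295, 0.3234]
ft_force: [-0.1, 1.0, -0.8]
t 76.2 grasp [ 0.5398 -0.1292  0.1594] yaw 98.07 tilt [-0.001  0.002] F [-0.1  1.  -0.8] w 0.294 gf 39.8 q7 0.16
(0.549, -0.153, 0.163, 98) -> [-0.1242  0.029  -0.0179] yaw 0.0004
```

```bash

python3 -m jog '{"translation":[[-0.06,0.015,-0.018],[-0.115,0.029,-0.018],[-0.115,0.029,-0.018],[-0.115,0.029,-0.018],[-0.115,0.029,-0.018]],"yaw":[0,0,0,0,0],"jaw":[1,1,1,1,1]}' 40|grep -E "pos|ft_"
python3 - <<'E'
from h import *
s=ctrl.get_state();im=ctrl.get_image("wrist")
plan()
cv2.imwrite("pics/w18.png",im["pixels"]);np.save("st18.npy",{k:s[k] for k in("position","tool_rot")},allow_pickle=True)
a=im["pixels"].astype(int)
print([np.round(proj(im,(x,y,z),s)).tolist() for x,y,z in((.541,-.0935,.035),(.5465,-.1335,.035))])
for y in list(range(112,180,2))+list(range(196,210,2)): print(y," ".join("%2d"%(v//4) for v in a[y,226:292:2,1]))
E
```

```text
position: [0.5488, -0.1529, 0.3273]
ft_force: [0.8, -0.3, -0.2]
t 76.8 grasp [ 0.5488 -0.1529  0.1633] yaw 97.98 tilt [-0.  0.] F [ 0.1  0.4 -1.4] w 0.297 gf 39.8 q7 0.18
[[256.0, 126.0], [256.0, 169.0]]
112 35 35 35 36 37 28 42 59 61 61 61 62 62 62 62 62 62 62 62 62 62 62 62 62 54 26 39 43 39 35 35 36 40
114 38 37 35 37 39 35 26 38 44 43 43 44 45 45 48 48 49 49 49 50 50 49 49 50 33 28 35 40 40 38 37 38 39
116 39 36 36 39 42 36 22 20 21 20 20 21 21 21 21 22 22 22 22 22 23 25 30 31 25 30 33 37 38 37 37 38 37
118 38 37 37 41 43 38 31 30 30 26 23 23 21 21 22 29 30 25 26 27 29 37 37 33 31 31 32 36 36 35 36 38 37
120 38 39 37 38 42 40 35 37 37 36 35 33 31 32 36 39 38 39 40 43 46 46 43 38 35 34 36 37 35 34 36 37 37
122 36 40 41 40 41 41 37 35 34 34 35 34 31 29 35 40 40 40 39 42 45 43 40 37 35 37 39 37 33 33 34 33 36
124 36 36 37 38 40 40 34 27 26 27 28 28 27 25 25 29 31 31 30 30 32 30 30 29 32 40 42 41 38 34 32 31 36
126 41 37 34 36 37 36 31 24 29 30 32 34 35 33 29 29 31 29 30 32 31 27 24 22 30 38 41 42 42 41 39 38 40
128 43 39 35 36 36 35 31 25 35 38 38 39 39 36 35 37 38 38 35 36 35 34 32
[... 2626 characters left out ...]
2 34 42 41 27 24 24 24 24 24 24 24 23 23 23 26 40 40 32 23 26 27 26 27 27 26 26 26
198 26 28 30 30 27 28 32 35 33 28 27 29 30 30 30 30 30 30 28 27 29 33 33 29 26 28 28 27 28 29 28 27 26
200 25 28 28 29 32 49 51 50 49 51 52 52 54 55 55 55 55 53 52 52 54 43 36 36 34 27 29 29 29 30 29 28 26
202 25 27 26 27 32 52 48 42 45 56 56 56 56 56 56 56 55 43 42 45 56 43 35 35 33 27 28 27 27 27 27 25 24
204 23 25 26 26 25 19 17 17 17 17 17 17 18 18 19 19 20 18 17 17 18 17 17 16 17 26 28 27 27 28 26 32 33
206 24 25 26 26 24 22 24 24 24 24 24 24 24 26 27 27 29 29 26 25 25 25 25 22 21 26 29 29 29 30 29 37 38
208 27 26 26 25 24 26 27 27 27 27 26 27 27 27 27 27 29 29 27 27 27 27 27 27 26 26 28 32 30 30 33 43 43
```

```bash

python3 -m jog '{"translation":[[0.1,0,0],[0.195,0.001,0],[0.195,0.001,0.15],[0.195,0.001,0.28],[0.195,0.001,0.35],[0.195,0.001,0.38],[0.195,0.001,0.39],[0.195,0.001,0.39]],"yaw":[0,0,0,0,0,0,0,0],"jaw":[1,1,1,1,1,1,1,1]}' 40|grep -E "pos|ft_|width"
for i in 1 2 3 4; do python3 -m jog '{"translation":[[0,0,0.008],[0,0,0.012],[0,0,0.012]],"yaw":[0,0,0],"jaw":[1,1,1]}' 40 | grep -E "pos|ft_"; done
```

```text
position: [0.544, -0.1147, 0.25]
ft_force: [0.6, -0.6, -0.8]
grip_width: 0.294
position: [0.5437, -0.1147, 0.247]
ft_force: [-0.0, 0.2, -0.9]
position: [0.5437, -0.1147, 0.2444]
ft_force: [-0.0, -0.4, -0.0]
position: [0.5436, -0.1147, 0.242]
ft_force: [0.0, -0.7, -0.4]
position: [0.5436, -0.1147, 0.2396]
ft_force: [0.4, -0.2, -0.9]
```

```bash

for i in 1 2 3 4; do python3 -m jog '{"translation":[[0,0,0.01],[0,0,0.018],[0,0,0.018]],"yaw":[0,0,0],"jaw":[1,1,1]}' 40 | grep -E "pos|ft_"; done
```

```text
position: [0.5436, -0.1147, 0.2359]
ft_force: [-0.5, 0.4, -1.1]
position: [0.5436, -0.1147, 0.2323]
ft_force: [0.1, 0.8, 0.1]
position: [0.5436, -0.1147, 0.2287]
ft_force: [-0.9, -0.4, -0.4]
position: [0.5436, -0.1147, 0.2252]
ft_force: [0.6, -0.1, -1.7]
```

Released next, then lift clear and check all four pack tops from above.

```bash

python3 -m jog '{"translation":[[0,0,0],[0,0,0],[0,0,0],[0,0,0],[0,0,-0.1],[0,0,-0.3],[0,0,-0.6],[0,0,-0.7]],"yaw":[0,0,0,0,0,0,0,0],"jaw":[0.43,0.43,0.43,0.43,0.43,0.43,0.43,0.43]}' 40 | grep -E "pos|ft_|width"
python3 -m jog '{"translation":[[-0.2,-0.3,0],[-0.3,-0.6,0],[-0.35,-0.68,0],[-0.35,-0.68,0],[-0.35,-0.68,0],[-0.35,-0.68,0]],"yaw":[0,0,0,0,0,0],"jaw":[1,1,1,1,1,1]}' 20 | grep -E "pos|ft_"
python3 - <<'E'
from h import *
plan()
s=ctrl.get_state();im=ctrl.get_image("wrist");T=ctrl.get_image("top")
cv2.imwrite("pics/w19.png",im["pixels"]);cv2.imwrite("pics/t19.png",T["pixels"])
np.save("st19.npy",{k:s[k] for k in("position","tool_rot")},allow_pickle=True)
ascii(T["pixels"],285,400,200,250,1,2)
for l in("large_a_mid","small_b_mid"):
    for d in ctrl.silhouettes(l,T)[:6]:
        ys,xs=np.where(d["region"]);print(l,round(d["p"],2),np.round(d["at"]),[xs.min(),xs.max(),ys.min(),ys.max()])
for p,h in(((.5355,-.0595),.024),((.5436,-.1147),.018),((.5505,-.1652),.024),((.5583,-.217),.018)):
    print(p,[np.round(proj(T,(p[0]+e*np.sin(-.14)*-1*-h,p[1]+e*h,.073))).tolist() for e in(1,-1)])
E
```

```text
position: [0.5448, -0.114, 0.3706]
ft_force: [0.3, -0.0, -0.5]
grip_width: 0.574
position: [0.4197, -0.2017, 0.3655]
ft_force: [0.1, 0.5, 0.3]
t 82.6 grasp [ 0.4198 -0.2016  0.2015] yaw 98.1 tilt [0.001 0.001] F [0.1 0.5 0.3] w 0.027 gf 0.0 q7 0.56
200 ,,,,,,oooooooooooooooooooooooooooooooooooooooooooooooooooooooooooooooooooooooooooooooooooooooooooooooooooo,oo,,,...
202 ,,,,,,ooooooooo,ooooooooooo,ooooooooooooooooooooooooooooooooooooooooooooooooooooooooooooooooooooooooooooooooo,,,...
204 .,,,o,ooooooooooooooooooooooooooooooooooooooooooooooooooooooooooooooooooooooooooooooooooooooooooooooooooooooo,,,...
206 .,,,,,ooooooooooooooooooooooooooooooooooooooooooooooooooooooooooooooooooooooooooooooooooooooooooooooooooooooo......
208 .....,oooooooooooooooooooooooooooooooooooooooooooooooooooooooooooooooooooooooooooooooooooooooooooooooooooooooo.....
210 .....,oooooooooooooooooooooooooooooooooooooooooooooooooooooooooooooooooooooooooooooooooooooooooooooooooooooooo.....
212 .....,oooooooooooooooooooooooooooooooooooooooooooooooooooooooooooooooooooooooooooooooooooooooooooooooooooooooo.....
214 ......o
[... 2190 characters left out ...]
7), np.int64(319), np.int64(216), np.int64(232)]
small_b_mid 0.84 [334. 222.] [np.int64(322), np.int64(343), np.int64(216), np.int64(229)]
small_b_mid 0.6 [215. 253.] [np.int64(207), np.int64(224), np.int64(245), np.int64(258)]
small_b_mid 0.59 [132. 231.] [np.int64(123), np.int64(142), np.int64(225), np.int64(240)]
small_b_mid 0.58 [207. 151.] [np.int64(198), np.int64(216), np.int64(139), np.int64(161)]
small_b_mid 0.49 [265. 245.] [np.int64(255), np.int64(272), np.int64(237), np.int64(255)]
(0.5355, -0.0595) [[299.0, 222.0], [320.0, 221.0]]
(0.5436, -0.1147) [[326.0, 221.0], [343.0, 220.0]]
(0.5505, -0.1652) [[347.0, 220.0], [368.0, 220.0]]
(0.5583, -0.217) [[373.0, 219.0], [389.0, 219.0]]
```

All four packs stand upright with their tops where predicted. Next I push the drawer shut by the knob's end with closed fingers.

```bash
python3 -c "
from h import *
plan((.418,-.157,.2,98),(.418,-.157,.06,98))"
```

```text
t 82.8 grasp [ 0.4192 -0.2022  0.2012] yaw 98.04 tilt [0.    0.001] F [-0.6  0.2  0.2] w 0.004 gf 0.0 q7 0.56
(0.418, -0.157, 0.2, 98) -> [0.2246 0.0256 0.0062] yaw 0.0002
(0.418, -0.157, 0.06, 98) -> [0.  0.  0.7] yaw 0.0
```

```bash

python3 -m jog '{"translation":[[0.1,0,0],[0.22,0.015,0],[0.22,0.015,0.2],[0.22,0.015,0.4],[0.22,0.015,0.6],[0.22,0.015,0.7],[0.22,0.015,0.7],[0.22,0.015,0.7]],"yaw":[0,0,0,0,0,0,0,0],"jaw":[1,1,1,1,1,1,1,1]}' 20 | grep -E "pos|ft_"
python3 -m jog '{"translation":[[0,0.03,0],[0,0.06,0],[0,0.1,0],[0,0.14,0],[0,0.18,0],[0,0.22,0],[0,0.26,0],[0,0.3,0]],"yaw":[0,0,0,0,0,0,0,0],"jaw":[1,1,1,1,1,1,1,1]}' 20 | grep -E "pos|ft_"
```

```text
position: [0.4161, -0.1581, 0.2264]
ft_force: [1.2, -0.1, 0.6]
position: [0.4754, -0.1506, 0.2252]
ft_force: [-1.5, -1.0, -0.3]
```

```bash

python3 -m jog '{"translation":[[0,0.04,0],[0,0.08,0],[0,0.12,0],[0,0.16,0],[0,0.2,0],[0,0.24,0],[0,0.27,0],[0,0.3,0]],"yaw":[0,0,0,0,0,0,0,0],"jaw":[1,1,1,1,1,1,1,1]}' 20 | grep -E "pos|ft_"
for i in 1 2 3; do python3 -m jog '{"translation":[[0,0.01,0],[0,0.02,0],[0,0.03,0],[0,0.03,0]],"yaw":[0,0,0,0],"jaw":[1,1,1,1]}' 20 | grep -E "pos|ft_"; done
```

```text
position: [0.5348, -0.1421, 0.2254]
ft_force: [-1.5, -2.0, 0.2]
position: [0.5406, -0.1412, 0.2254]
ft_force: [0.2, 0.6, -0.1]
position: [0.5466, -0.1405, 0.2253]
ft_force: [0.4, 0.8, 0.1]
position: [0.5504, -0.1401, 0.2249]
ft_force: [-10.0, -0.5, 7.4]
```

```bash

python3 -m jog '{"translation":[[0,0.02,0],[0,0.03,0],[0,0.03,0]],"yaw":[0,0,0],"jaw":[1,1,1]}' 20 | grep -E "pos|ft_"
python3 -m jog '{"translation":[[0,-0.1,0],[0,-0.3,0],[0,-0.4,-0.2],[0,-0.4,-0.5],[0,-0.4,-0.7],[0,-0.4,-0.7],[0,-0.4,-0.7]],"yaw":[0,0,0,0,0,0,0],"jaw":[1,1,1,1,1,1,1]}' 20 | grep -E "pos|ft_"
python3 - <<'E'
from h import *
T=ctrl.get_image("top");S=ctrl.get_image("side")
a=np.radians(7.8);ux=np.array([np.cos(a),np.sin(a)])
f=np.array([.598,-.135])
for n,im in(("T",T),("S",S)):
    cv2.imwrite(f"pics/{n}20.png",im["pixels"])
    print(n,"knob end if shut/10mm/20mm",[np.round(proj(im,(*(f-ux*(.04+o)),.052)),1).tolist() for o in(0,.01,.02)])
    for l in("drawer_knob","coffee_capsule","salt_shaker","paddle_press"):
        for d in ctrl.silhouettes(l,im)[:2]: 
            ys,xs=np.where(d["region"]);print(n,l,round(d["p"],2),np.round(d["at"]),[xs.min(),xs.max(),ys.min(),ys.max()])
ascii(T["pixels"],325,365,185,225,1,2)
E
```

```text
position: [0.5528, -0.1399, 0.2244]
ft_force: [-25.5, -0.8, 21.1]
position: [0.4788, -0.15, 0.3648]
ft_force: [-0.1, 1.0, 0.1]
T knob end if shut/10mm/20mm [[344.5, 216.8], [344.9, 221.2], [345.3, 225.6]]
T drawer_knob 0.59 [326. 200.] [np.int64(291), np.int64(348), np.int64(198), np.int64(217)]
T coffee_capsule 0.74 [381. 157.] [np.int64(375), np.int64(390), np.int64(151), np.int64(166)]
T coffee_capsule 0.66 [317. 161.] [np.int64(307), np.int64(323), np.int64(153), np.int64(169)]
T salt_shaker 0.58 [209. 152.] [np.int64(199), np.int64(217), np.int64(140), np.int64(161)]
T salt_shaker 0.47 [315. 160.] [np.int64(307), np.int64(323), np.int64(152), np.int64(168)]
T paddle_press 0.59 [158. 188.] [np.int64(151), np.int64(163), np.int64(175), np.int64(198)]
S knob end if shut/10mm/20mm [[254.2, 276.8], [249.3, 277.6], [244.4, 278.4]]
S drawer_knob 0.61 [275. 276.] [np.int64(254), np.int64(291), np.int64(229), np.int64(333)]
S coffee_capsule 0.75 [274. 279.] [np.int64(255), np.int64(291), np.int64(231), np.int64(330)]
S coffee_capsule 0.47 [307. 231.] [np.int64(298), np.int64(314), np.int
[... 501 characters left out ...]
oooooooooo###-------#----
195 oooooooooooooooooooooooo####------------
197 oooooooooooooooooooo,o#######-----------
199 ,,,,,,,,,,,,,,,,,,.,,,#######-----------
201 ,,,,,,,,,,,,,,,-+++w+.,######-----------
203 ,,,,,,,,,,,,,,,,++ww++,,,,,#######------
205 -----,----,,,-----ww++,,,,-#--##-###----
207 ,,,,..,,,......,-+ww++.....--+--..##----
209 ...............,-+ww++.....-----..-#----
211 ...............,-++w++-....-----..,##---
213 ...............-+++ww++....,--+-,..##---
215 ...............--++++++-....--+--..##---
217 ...............,------......--+--..##---
219 ..............,,,,,,,,,.....--+--..-#---
221 ...............,,,,,,,......-----..-##--
223 ............................,-..,,.,##--
```

The drawer reached its hard stop, and the knob is at the shut position in both views. The capsules and the shaker are in place and the gripper is clear, so I hand the job in.

```bash
python3 -c "
from h import *
print(ctrl.close_job())"
```

```text
the job is handed in; nothing more can be done
None
```

I switched the dock off, seated all four packs upright in pockets of their own size, shut the drawer and handed the job in; the hand-in gave no verdict, and I inferred the rocker being fully off from it pressing hard to its stop, without reading its angle.

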